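Gauge the locking-pin bushing of a monitor mount

TASK

Check the sloping bushing of the aluminium mount with the double-ended plug gauge from the grey rest: slide the longer, slimmer go end fully home until the handle's shoulder meets the bushing, draw it out, then offer the short, fat no-go end squarely and centred to the same mouth and press it there for about a second with a gentle push of about 8 N (never hammering or forcing it) to confirm it will not enter. Then lay the gauge back in its rest, either way round, let go, and leave everything else on the counter undisturbed.

Things in the scene. Friction and masses are not known exactly. Their poses are not given: they have to be found in the camera images.
- gauge: Double-ended plug gauge, 138 mm long, 200-350 g. Origin: centre of the handle; x along the gauge to the go end. Handle: dull aluminium hexagonal bar, 28 mm across flats, 84 mm long, flats facing +y and -y (grip these at mid handle), an edge at +z. It starts level in the rest, z up, x along the rest's x within 1 degree.
- go_tip (a point): Centre of the go end's outer face, at x = +80 mm on the gauge. Go end: the longer, slimmer steel plug, 20 mm in diameter, 38 mm long (gauge x = 42 to 80 mm), its last 5 mm tapering to 15 mm. Axes as the gauge's.
- nogo_tip (a point): Centre of the no-go end's outer face, at x = -58 mm on the gauge. No-go end: the shorter, fatter steel plug, 24.5 mm in diameter, 16 mm long (gauge x = -42 to -58 mm), square-edged. Axes as the gauge's.
- bushing: Rigid steel block, 50 x 50 mm face, with a 21.5 mm through bore 46 mm long. Origin: centre of the bore's mouth, on the face. z points out of the bore along its axis, 30 degrees above horizontal, roughly towards the robot; y is level. No lead-in at the mouth. With the go end fully in, the handle's shoulder meets the face: the gauge's origin is then 42 mm out.
- mount: Aluminium mount, fixed to the counter, that holds the bushing between two cheeks. Origin on the counter, 85 mm below the bore's mouth; z up, x as the bore's outward direction seen from above. The cheeks end level with the bushing's face, 33 mm either side of the bore and 30 mm above and below it; base plate 115 x 110 x 10 mm, x from -95 to +20 mm.
- rest: Grey plastic rest fixed to the counter: base 100 x 56 x 10 mm with two uprights 8 mm thick at x = -33 and +33 mm, each a 120-degree vee open upwards, 45 mm wide, under the gauge's handle. Origin on the counter below its centre, x along the gauge's axis, z up. Between the uprights 58 mm are free for fingers, down to 10 mm above the counter.
- rest_seat (a point): where the centre of the gauge's handle lies when it is in the rest: 40 mm above the counter, over the rest's centre; axes as the rest's
- torch: Bystander, loose: black torch standing on its lens end, 48 mm wide, 152 mm tall; origin under its centre.
- tin: Bystander, loose: closed dented aluminium instrument tin, 89 x 179 x 32 mm, long side along its y; origin under its centre.
- chestpiece: Bystander, loose: chrome stethoscope chestpiece, 44 mm disc, 25 mm tall; origin under its centre.
- gallipot: Bystander, loose: small white enamel cup, 62 mm wide, 48 mm tall; origin under its centre.
- medicine_bottle: Bystander, loose: empty green glass bottle, 54 mm wide, 135 mm tall; origin under its centre.
- ampoule_box: Bystander, loose: plain paper box 50 x 90 x 40 mm, long side along its y; origin under its centre.
Not all that is in view belongs to the job. Of the things that look like the gauge, the smallest one is meant.

How it is judged:
On the way, in this order (a step that is already met when the one before it is completed fails the run):
1. the go end is fully home in the bore (at least 35 of its 38 mm) (z of go_tip in the frame of bushing below -0.035 m and x of go_tip in the frame of bushing between -0.004 and 0.004 m and y of go_tip in the frame of bushing between -0.004 and 0.004 m and angle between the x axis of gauge and the z axis of bushing, either way round below 0.08 rad), for 0.2 s.
2. the no-go end is pressed squarely on the bore's mouth, centred within 4 mm each way, with 3 to 25 N for 0.5 s, and stays out (z of nogo_tip in the frame of bushing between -0.003 and 0.003 m and x of nogo_tip in the frame of bushing between -0.004 and 0.004 m and y of nogo_tip in the frame of bushing between -0.004 and 0.004 m and angle between the x axis of gauge and the z axis of bushing, either way round below 0.1 rad and contact force between gauge and bushing between 3 and 25 N), for 0.5 s.
At the end, for the whole second after the job is handed in: The gauge lies in its rest, released and still, either way round: the centre of its handle within 12 mm sideways and 6 mm in height of the seat, its axis within 0.1 rad of the rest's (horizontal distance between gauge and rest_seat below 0.012 m and z of gauge in the frame of rest_seat between -0.006 and 0.006 m and angle between the x axis of gauge and the x axis of rest, either way round below 0.1 rad and linear speed of gauge below 0.02 m/s and angular speed of gauge below 0.3 rad/s and contact force between the fingers and gauge below 0.05 N); the robot touches nothing.
It fails at once if the gauge is rammed against the bushing (over 40 N) (contact force between gauge and bushing above 40 N).
It fails at once if a bystander is moved by more than 20 mm (distance of any of torch, tin, chestpiece, gallipot, medicine_bottle, ampoule_box from where it was at the start of the episode above 0.02 m).
It also fails if it takes over 69 s, if anything falls off the work surface, if the arm or the gripper's body presses on something with over 40 N, if the wrist force passes 120 N, or if a joint passes its speed limit or range.

ROBOT

A 7-joint arm with a two-finger parallel gripper is mounted at the origin on the work surface. World frame = base frame: x ahead of the robot, y to its left, z up, the work surface at z = 0. Lengths are in m, angles in rad, forces in N, time in s.
With the tool pointing down it reaches from about 0.4 to 0.85 m from the base axis. Payload 10.4 kg.
Tool frame: the origin (TCP) lies midway between the tips of the shut fingers; the grasp point (between the pads) lies 19 mm behind it; z points along the fingers, y is the direction in which the jaws open and shut (so a half turn about z gives the same grasp; the last joint's range is limited). The gripper opens to 85 mm and grips with 20 to 120 N. Pads are 22 mm wide; open, the fingers measure 114 mm over their backs; the gripper's body (76 mm by 85 mm) begins 54 mm behind the grasp point. The pads swing forward as they close: fully open they stand 13 mm farther back than shut.
Start: joints at [-1.33, 0.332, -0.065, 1.46, 0.022, 1.35, -0.088], TCP at [0.163, 0.603, 0.231] pointing down, gripper open.
Joint ranges: [-2.6, 2.6], [-0.5, 2.12], [-1.47, 1.34], [0.16, 2.42], [-1.27, 4.41], [0.06, 2.06], [-2.6, 2.6]. Speed limits (rad/s): [2.22, 2.22, 2.79, 2.79, 3.14, 3.14, 3.14].

INTERFACE

Orientations are given as a unit quaternion [x, y, z, w].
In Python, from workcell import manip, viewer gives the robot as it stands.
- The arm moves only by the tool move_arm, never from a script. Its argument "deltas" is a list of rows, each a list of 7 numbers: the shift along the tool's x, y, z in m, then the turn, a rotation vector about the tool's x, y, z in degrees, then the opening, from -1 (shut) to 1 (fully open). In form: [[dx, dy, dz, wx, wy, wz, gripper], ...]. A call has 1 to 10 rows; each row shifts and turns the commanded pose from where the row before left it, along the tool's axes as they then stand; what a row does not reach is not made up. A row lasts 1/8 s, in which the tool goes at most 62.5 mm and 10.7 degrees, less where a joint would pass 70% of its speed; a pose out of reach is approached as far as the arm can. A call with a gripper value outside its range is refused whole. The fingers move at their own pace and stop on an object; "force" is the grip in N (left out, the last holds). Time passes only in rows, so rows that do not move let the fingers close. It gives the time, the measured TCP pose, the force and the opening at its end, in the units of the state.
- manip.get_obs(): the state, without advancing time (a new reading comes with each control period).
- viewer.camera(name): name is "scene" or "top" or "wrist"; returns (picture, depth): 480x640x3 uint8, red, green, blue; 480x640 float32, m along the optical axis (not along the pixel's ray), 0 where there is no reading.
- viewer.calibration(name): a dict with "fx", "fy", "cx", "cy" (pixels), "R" (3x3) and "t" (3): a world point X has camera coordinates R X + t; the wrist camera has in their place "T_tool_cam" (4x4, takes a point from camera to tool coordinates, whose origin is the TCP and whose axes are the flange's). Camera axes: x right, y down, z forward; pixel columns grow to the right and rows downward; lengths in m; the calibration is good to about 2 mm. A picture is of the moment at which its call begins: read the wrist's pose just before it. calibration takes no time and is no camera call.
- manip.hand_in(): hands the job in, once; it reports no verdict.
The state is a dict: "clock": time; "joint_pos": joint angles; "joint_velocities": joint speeds; "tau": joint torques, N m; "position": TCP position; "ee_rot": TCP orientation; "ft_force": force on the tool from outside, world axes, zero at the start; "torque": the same for the moment, N m; "grip_width": opening from 0.0 (shut) to 1.0 (fully open).
Only numpy, scipy, OpenCV 4.12 (cv2) and the standard library are available. Lean on these libraries where they do the work, as an engineer would, in place of code of your own. Each camera call takes 0.05 s, during which the arm holds its last target.

## Working session

There is one attempt and no reset: what is moved stays moved. The work goes in short steps, Python scripts to look and compute and a tool call to move; the robot and the scene stay as the last step left them, time stands still between calls to the robot, and variables do not carry over. Pictures are saved under pics/ and viewed, and the job is handed in when it is done.

Besides the shell and the picture viewer there is one more tool, called after "Call:" by a JSON object that holds its "name" and its "arguments", one argument or row to a line. move_arm: Moves the arm, as the interface text tells. Its arguments: {"type":"object","properties":{"deltas":{"type":"array"},"force":{"type":"number"}},"required":["deltas"]}

```bash
ls; mkdir -p pics
python3 - <<'E'
from workcell import manip, viewer
import cv2,numpy as np
o=manip.get_obs();print(o)
for n in ("scene","top","wrist"):
    p,d=viewer.camera(n)
    cv2.imwrite(f"pics/{n}0.png",p[:,:,::-1]);np.save(f"pics/{n}0.npy",d);np.save(f"pics/{n}0rgb.npy",p)
    print(n,viewer.calibration(n))
E
```

```text
pics
{'clock': 0.0, 'joint_pos': array([-1.32960871,  0.3328967 , -0.06469734,  1.46094907,  0.02156941,
        1.34993429, -0.08854542]), 'joint_velocities': array([ 5.91598757e-04, -1.71106119e-04,  1.28063236e-04,  7.96418364e-05,
        7.73592759e-04, -1.81347822e-03,  6.58546692e-04]), 'tau': array([-3.86636975e-04, -6.25440431e+01,  4.87019552e-02, -3.91609883e+01,
        1.61437044e-02,  1.00828646e-02,  1.94911257e-05]), 'position': array([0.16285771, 0.60300216, 0.23049673]), 'ee_rot': array([ 1.31528307e-01,  9.91312134e-01, -7.42661496e-04, -7.74845164e-05]), 'ft_force': array([-0.53958906, -0.63046497, -0.52115713]), 'torque': array([-0.03494137, -0.0179952 ,  0.00064398]), 'grip_width': 0.9956147551961287}
scene {'fx': 578.8447932068619, 'fy': 578.8447932068619, 'cx': 329.3327639741812, 'cy': 237.6983547438992, 'R': array([[-0.38154878,  0.92434791,  0.00121287],
       [ 0.79288363,  0.32795737, -0.51359471],
       [-0.47513796, -0.19499977, -0.85803205]]), 't': array([ 0.20350681, -0.38498663,  1.55614637])}
top {'fx': 613.7707909965951, 'fy': 613.7707909965951, 'cx': 322.22454259319704, 'cy': 243.4201769693034, 'R': array([[ 0.02683412, -0.99960231,  0.00866906],
       [-0.99370443, -0.02761742, -0.10857615],
       [ 0.10877238, -0.00570094, -0.99405033]]), 't': array([-0.03029586,  0.53717509,  1.6322737 ])}
wrist {'fx': 402.83153782314264, 'fy': 402.83153782314264, 'cx': 317.6856159335436, 'cy': 240.06641245455813, 'T_tool_cam': array([[-5.14848061e-06, -9.48685107e-01, -3.16222339e-01,
         7.96261836e-02],
       [ 9.99999643e-01, -2.72064631e-04,  7.99928256e-04,
         1.20530639e-04],
       [-8.44912937e-04, -3.16222222e-01,  9.48684770e-01,
        -1.43012037e-01],
       [ 0.00000000e+00,  0.00000000e+00,  0.00000000e+00,
         1.00000000e+00]])}
```

View pics/scene0.png

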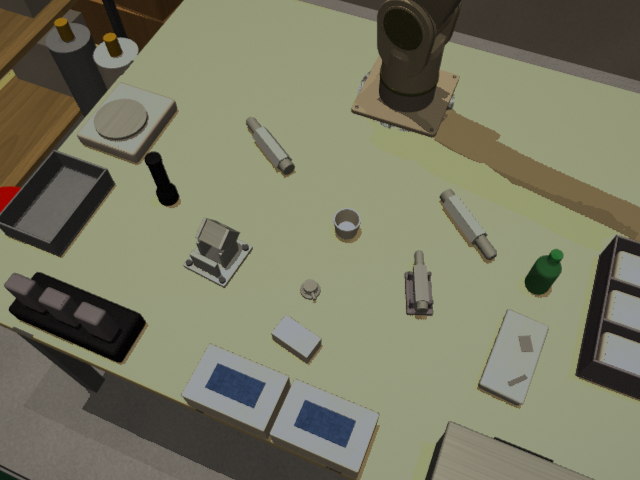

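View pics/top0.png

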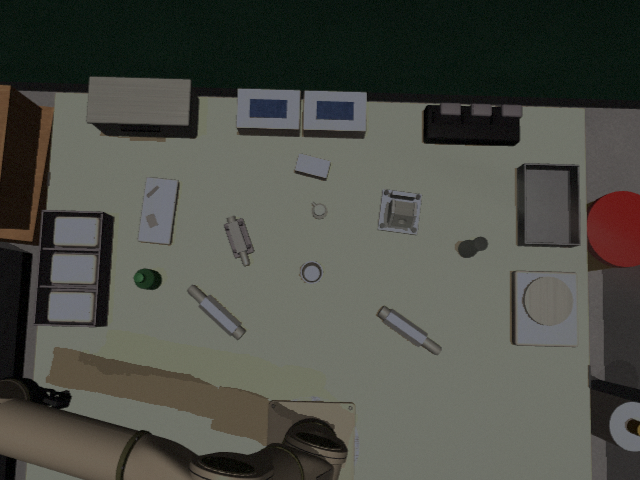

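View pics/wrist0.png

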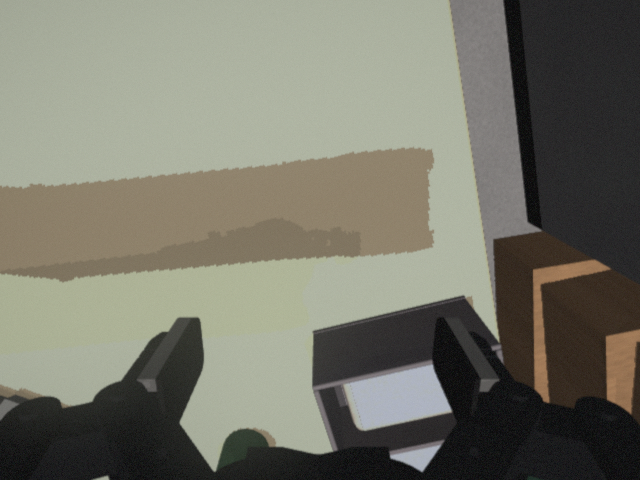

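Candidates for the gauge: the one in the grey rest at scene (420,285) / top (238,240); loose look-alikes at scene (270,145) / top (408,330), and scene (468,222) / top (216,312). The one in the rest is the smallest, so I'll check it in a close crop.

Run:
```python
import cv2,numpy as np
s=cv2.imread('pics/scene0.png');t=cv2.imread('pics/top0.png')
def c(i,x,y,r=50):return cv2.resize(i[y-r:y+r,x-r:x+r],(400,300) if 0 else (400,400),interpolation=cv2.INTER_CUBIC)
cv2.imwrite('pics/crop1.png',np.hstack([c(s,420,285),c(t,238,240)]))
cv2.imwrite('pics/crop2.png',np.hstack([c(s,218,250),c(t,400,212)]))
```

```text
(no output)
```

View pics/crop1.png

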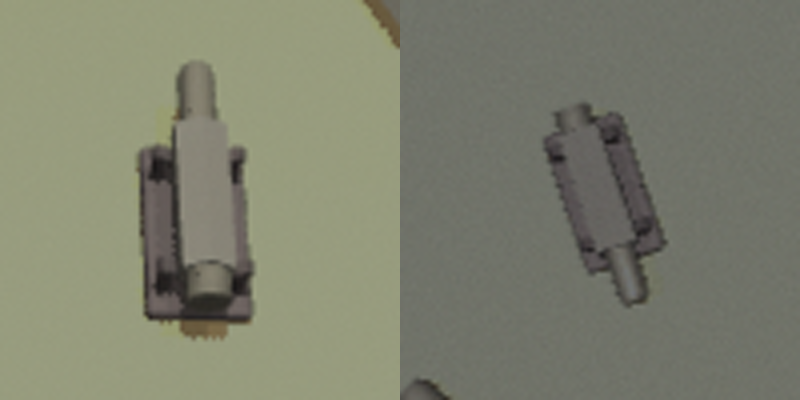

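View pics/crop2.png

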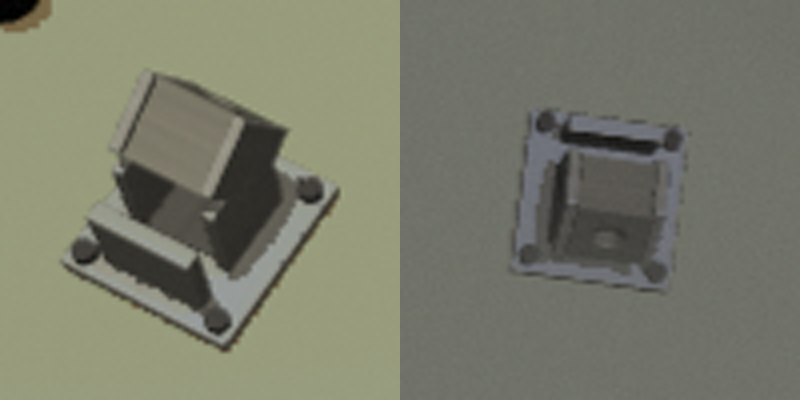

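The crop confirms it: the gauge in the rest has its slim go end at the lower end in the top view, pointing towards the robot. Now the coarse positions.

```bash
cat > h.py <<'E'
import numpy as np
from workcell import manip, viewer
from scipy.spatial.transform import Rotation as Rn
def ray(cal,px,o=None):
    d=np.array([(px[0]-cal['cx'])/cal['fx'],(px[1]-cal['cy'])/cal['fy'],1.])
    if 'R' in cal:
        return -cal['R'].T@cal['t'], cal['R'].T@d
    R=Rn.from_quat(o['ee_rot']).as_matrix();T=cal['T_tool_cam']
    return o['position']+R@T[:3,3], R@T[:3,:3]@d
def plane(cal,px,z,o=None):
    c,d=ray(cal,px,o); return c+d*(z-c[2])/d[2]
def proj(cal,X,o=None):
    X=np.asarray(X,float)
    if 'R' in cal: c=cal['R']@X+cal['t']
    else:
        R=Rn.from_quat(o['ee_rot']).as_matrix();T=cal['T_tool_cam']
        c=T[:3,:3].T@(R.T@(X-o['position'])-T[:3,3])
    return np.array([cal['fx']*c[0]/c[2]+cal['cx'],cal['fy']*c[1]/c[2]+cal['cy']]),c[2]
def tri(rs):
    A=0;b=0
    for c,d in rs:
        d=d/np.linalg.norm(d);P=np.eye(3)-np.outer(d,d);A=A+P;b=b+P@c
    return np.linalg.solve(A,b)
def shot(n,name):
    import cv2
    o=manip.get_obs();p,d=viewer.camera(n)
    cv2.imwrite(f'pics/{name}.png',p[:,:,::-1]);np.savez(f'pics/{name}.npz',d=d,pos=o['position'],q=o['ee_rot'])
    return o,p,d
E
python3 - <<'E'
from h import *
T=viewer.calibration('top');S=viewer.calibration('scene')
T0=lambda x,y:(188+x/4+0,190+y/4)
# gauge ends in top crop (orig: 238-50, 240-50), offset 400
f=lambda x,y:(188+(x-400)/4,190+y/4)
g=plane(T,f(634,298),.04);n=plane(T,f(572,108),.04);print('go',g,'nogo',n)
for p in [(556,148),(612,118),(662,245),(595,268)]: print('rest base',plane(T,f(*p),.01 if 0 else .04))
s=lambda x,y:(370+x/4,235+y/4)
print('scene go,nogo',plane(S,s(195,65),.05),plane(S,s(207,300),.04))
m=lambda x,y:(350+(x-400)/4,162+y/4)
for p in [(530,112),(688,128),(668,292),(512,270)]: print('base',plane(T,m(*p),.01))
print('bore',plane(T,m(608,238),.085))
for n,l in dict(torch=(468,248),tin=(158,210),chest=(319,210),pot=(311,272),bottle=(146,279),box=(313,166),d1=(408,330),d2=(216,312)).items(): print(n,plane(T,l,0).round(3))
E
```

```text
go [0.47426317 0.18556279 0.04      ] nogo [0.60150771 0.23250621 0.04      ]
rest base [0.57399741 0.24209538 0.04      ]
rest base [0.59545434 0.2052756  0.04      ]
rest base [0.51038742 0.16823756 0.04      ]
rest base [0.49367623 0.2124675  0.04      ]
scene go,nogo [0.47793876 0.18593466 0.05      ] [0.6021906  0.23391299 0.04      ]
base [ 0.69323645 -0.17850435  0.01      ]
base [ 0.68511894 -0.28804932  0.01      ]
base [ 0.57041394 -0.27534792  0.01      ]
base [ 0.58264799 -0.16791427  0.01      ]
bore [ 0.59550176 -0.22342686  0.085     ]
torch [ 0.539 -0.418  0.   ]
tin [0.621 0.441 0.   ]
chest [ 0.634 -0.004  0.   ]
pot [0.461 0.013 0.   ]
bottle [0.43  0.463 0.   ]
box [ 0.758  0.016 -0.   ]
d1 [ 0.311 -0.255  0.   ]
d2 [0.346 0.268 0.   ]
```

```bash
cat >> h.py <<'E'
def down(xang):
    a=np.deg2rad(xang);x=np.array([np.cos(a),np.sin(a),0]);z=np.array([0,0,-1.]);return np.c_[x,np.cross(z,x),z]
def plan(p1,R1,N,p0=None,R0=None):
    "N equal rows from the present pose to p1,R1"
    if p0 is None:
        o=manip.get_obs();p0=o['position'];R0=Rn.from_quat(o['ee_rot']).as_matrix()
    w=Rn.from_matrix(R0.T@R1).as_rotvec()/N
    # choose variant
    A=sum(R0@Rn.from_rotvec(w*k).as_matrix() for k in range(N))
    d=np.linalg.solve(A,np.asarray(p1)-p0)
    print(N,'rows',(d*1000).round(2),'mm',np.rad2deg(w).round(2),'deg')
    return d,np.rad2deg(w)
E
python3 - <<'E'
from h import *
plan([.548,.213,.23],down(20.2),16)
E
```

```text
16 rows [-35.94  27.65   0.04] mm [-0.    0.    9.04] deg
```

```bash
cat >> h.py <<'E'
def rows(p1,R1,N,g,p0=None,R0=None):
    "straight line in the world, even turn; prints rows"
    if p0 is None:
        o=manip.get_obs();p0=o['position'];R0=Rn.from_quat(o['ee_rot']).as_matrix()
    w=Rn.from_matrix(R0.T@R1).as_rotvec()/N
    s=(np.asarray(p1)-p0)/N;wd=np.rad2deg(w)
    if max(np.linalg.norm(s)/.0625,np.linalg.norm(wd)/10.7)>1: print('TOO FAST')
    if np.linalg.norm(wd)<.05: 
        d=R0.T@s;print(N,'x',[*d.round(4),0,0,0,g]);return
    for k in range(N):
        d=(R0@Rn.from_rotvec(w*k).as_matrix()).T@s
        print([*[float(v) for v in d.round(4)],*[float(v) for v in wd.round(1)],g],end=',\n')
E
python3 - <<'E'
from h import *
rows([.548,.213,.23],down(20.2),15,1)
E
```

```text
[-0.0316, -0.0184, 0.0001, -0.0, 0.0, 9.6, 1],
[-0.0342, -0.0129, 0.0001, -0.0, 0.0, 9.6, 1],
[-0.0359, -0.0069, 0.0001, -0.0, 0.0, 9.6, 1],
[-0.0365, -0.0008, 0.0001, -0.0, 0.0, 9.6, 1],
[-0.0362, 0.0053, 0.0001, -0.0, 0.0, 9.6, 1],
[-0.0348, 0.0113, 0.0001, -0.0, 0.0, 9.6, 1],
[-0.0324, 0.0169, 0.0, -0.0, 0.0, 9.6, 1],
[-0.0291, 0.0221, 0.0, -0.0, 0.0, 9.6, 1],
[-0.025, 0.0267, 0.0, -0.0, 0.0, 9.6, 1],
[-0.0201, 0.0305, 0.0, -0.0, 0.0, 9.6, 1],
[-0.0147, 0.0334, 0.0, -0.0, 0.0, 9.6, 1],
[-0.0089, 0.0354, 0.0, -0.0, 0.0, 9.6, 1],
[-0.0029, 0.0364, 0.0, -0.0, 0.0, 9.6, 1],
[0.0033, 0.0364, 0.0, -0.0, 0.0, 9.6, 1],
[0.0093, 0.0353, 0.0, -0.0, 0.0, 9.6, 1],
```

Call:
{"name": "move_arm", "arguments": {
  "deltas": [
    [-0.032,-0.018,0,0,0,9.6,1],
    [-0.034,-0.013,0,0,0,9.6,1],
    [-0.036,-0.007,0,0,0,9.6,1],
    [-0.036,-0.001,0,0,0,9.6,1],
    [-0.036,0.005,0,0,0,9.6,1],
    [-0.035,0.011,0,0,0,9.6,1],
    [-0.032,0.017,0,0,0,9.6,1],
    [-0.029,0.022,0,0,0,9.6,1]
  ]
}}

```text
clock: 1.15
position: [0.3687, 0.3954, 0.2312]
ee_rot: [0.721, 0.693, -0.0, -0.0]
ft_force: [0.6, -0.2, -0.8]
grip_width: 1.0
```

Call:
{"name": "move_arm", "arguments": {
  "deltas": [
    [-0.025,0.027,0.013,0,0,9.6,1],
    [-0.02,0.03,0.013,0,0,9.6,1],
    [-0.015,0.033,0.013,0,0,9.6,1],
    [-0.009,0.035,0.013,0,0,9.6,1],
    [-0.003,0.036,0.013,0,0,9.6,1],
    [0.003,0.036,0.013,0,0,9.6,1],
    [0.009,0.035,0.013,0,0,9.6,1],
    [0,0,0,0,0,0,1]
  ]
}}

```text
clock: 2.15
position: [0.548, 0.2133, 0.1391]
ee_rot: [0.984, 0.178, -0.001, 0.001]
ft_force: [-1.3, -0.2, 0.0]
grip_width: 1.0
```

Run:
```python
from h import *
o,p,d=shot('wrist','w1');print(o['clock'],o['position'],o['joint_pos'].round(3),Rn.from_quat(o['ee_rot']).as_matrix().round(3),o['ft_force'])
```

```text
2.15 [0.5480226  0.2133156  0.13909462] [-0.869  0.343  0.512  1.701 -0.18   1.147 -1.52 ] [[ 0.936  0.351 -0.001]
 [ 0.351 -0.936 -0.003]
 [-0.002  0.002 -1.   ]] [-1.25111611 -0.17823839  0.03379221]
```

View pics/w1.png

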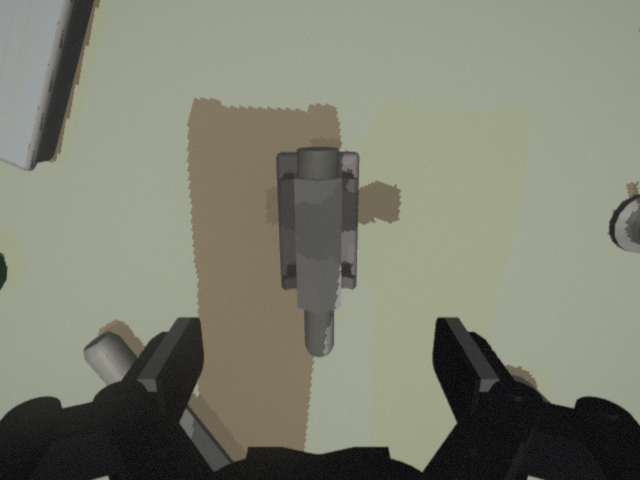

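Run:
```python
from h import *
import cv2
z=np.load('pics/w1.npz');o=dict(position=z['pos'],ee_rot=z['q']);W=viewer.calibration('wrist')
d=z['d']
c,_=ray(W,(320,200),o);print('cam',c)
for px,h in [((318,149),.052),((318,149),.04),((319,356),.047),((319,356),.04),((318,308),.052),((318,178),.052),((295,250),.04),((342,250),.04)]: print(px,h,plane(W,px,h,o).round(4))
# depth points on gauge -> axis
v,u=np.mgrid[150:355,270:370];dd=d[150:355,270:370]
R=Rn.from_quat(o['ee_rot']).as_matrix();T=W['T_tool_cam']
P=np.stack([(u-W['cx'])/W['fx']*dd,(v-W['cy'])/W['fy']*dd,dd],-1)
X=(P@T[:3,:3].T+T[:3,3])@R.T+o['position']
m=(X[...,2]>.042)&(dd>0);Q=X[m];print(len(Q),Q[:,2].max(),np.percentile(Q[:,2],[5,50,95]))
r=cv2.minAreaRect((Q[:,:2]*1000).astype(np.float32));print(r)
# tool frame coords bin
t=(Q-o['position'])@R
for a in np.arange(-.085,.065,.01):
    s=t[(abs(t[:,0]-a)<.004)]
    if len(s): print(a.round(3),len(s),s[:,1].min().round(4),s[:,1].max().round(4),s[:,1].mean().round(4),'z',(o['position'][2]-s[:,2].min()).round(4))
print('x range',np.percentile(t[:,0],[0.2,99.8]))
```

```text
cam [0.6261136  0.24187455 0.2819637 ]
(318, 149) 0.052 [0.6044 0.2333 0.052 ]
(318, 149) 0.04 [0.6032 0.2328 0.04  ]
(319, 356) 0.047 [0.4747 0.1839 0.047 ]
(319, 356) 0.04 [0.4702 0.1822 0.04  ]
(318, 308) 0.052 [0.5112 0.1983 0.052 ]
(318, 178) 0.052 [0.5891 0.2275 0.052 ]
(295, 250) 0.04 [0.5389 0.2244 0.04  ]
(342, 250) 0.04 [0.5494 0.1962 0.04  ]
8354 0.05835842498126978 [0.04687809 0.05165546 0.05624373]
((539.2257080078125, 208.791015625), (137.59298706054688, 27.996627807617188), 20.99698257446289)
-0.075 161 -0.008 0.0113 0.0014 z 0.0512
-0.065 279 -0.0079 0.0111 0.0013 z 0.0512
-0.055 299 -0.0078 0.0111 0.0015 z 0.0519
-0.045 203 -0.0121 0.0109 0.0013 z 0.0556
-0.035 496 -0.0126 0.0152 0.0013 z 0.0574
-0.025 504 -0.0124 0.015 0.0013 z 0.0576
-0.015 536 -0.0129 0.0148 0.0008 z 0.0583
-0.005 535 -0.0127 0.0146 0.001 z 0.0581
0.005 579 -0.0132 0.0144 0.0008 z 0.0579
0.015 593 -0.013 0.0143 0.0006 z 0.0579
0.025 632 -0.0133 0.0147 0.0009 z 0.058
0.035 649 -0.0133 0.0145 0.0007 z 0.0579
0.045 633 -0.0134 0.0145 0.0005 z 0.0581
0.055 604 -0.0115 0.0121 0.0004 z 0.054
x range [-0.07620282  0.05891348]
```

```bash
cat >> h.py <<'E'
def bfr(psi):
    "bushing outward yaw (deg) -> u (bore axis out), d (perp, down), y level; tool R for go insertion (tool x=u,z=d)"
    a=np.deg2rad(psi);h=np.array([np.cos(a),np.sin(a),0]);k=np.array([0,0,1.])
    u=np.cos(np.pi/6)*h+.5*k;d=.5*h-np.cos(np.pi/6)*k
    return u,d,np.c_[u,np.cross(d,u),d]
E
python3 - <<'E'
from h import *
u,d,R=bfr(174);M=np.array([.596,-.224,.085])
rows(M+.08*u-.05*d,R,18,1)
E
```

```text
[-0.0083, 0.0227, -0.0016, 2.2, 0.5, -8.3, 1],
[-0.0115, 0.0212, -0.0025, 2.2, 0.5, -8.3, 1],
[-0.0144, 0.0192, -0.0034, 2.2, 0.5, -8.3, 1],
[-0.0169, 0.0168, -0.0042, 2.2, 0.5, -8.3, 1],
[-0.0191, 0.014, -0.005, 2.2, 0.5, -8.3, 1],
[-0.0209, 0.0109, -0.0057, 2.2, 0.5, -8.3, 1],
[-0.0221, 0.0076, -0.0062, 2.2, 0.5, -8.3, 1],
[-0.0229, 0.0041, -0.0067, 2.2, 0.5, -8.3, 1],
[-0.0232, 0.0005, -0.007, 2.2, 0.5, -8.3, 1],
[-0.0229, -0.0031, -0.0071, 2.2, 0.5, -8.3, 1],
[-0.0222, -0.0066, -0.0071, 2.2, 0.5, -8.3, 1],
[-0.0209, -0.01, -0.007, 2.2, 0.5, -8.3, 1],
[-0.0191, -0.0132, -0.0068, 2.2, 0.5, -8.3, 1],
[-0.017, -0.016, -0.0064, 2.2, 0.5, -8.3, 1],
[-0.0144, -0.0185, -0.0058, 2.2, 0.5, -8.3, 1],
[-0.0115, -0.0206, -0.0052, 2.2, 0.5, -8.3, 1],
[-0.0084, -0.0223, -0.0045, 2.2, 0.5, -8.3, 1],
[-0.0051, -0.0234, -0.0037, 2.2, 0.5, -8.3, 1],
```

Call:
{"name": "move_arm", "arguments": {
  "deltas": [
    [-0.0083,0.0227,-0.0016,2.2,0.5,-8.3,1],
    [-0.0115,0.0212,-0.0025,2.2,0.5,-8.3,1],
    [-0.0144,0.0192,-0.0034,2.2,0.5,-8.3,1],
    [-0.0169,0.0168,-0.0042,2.2,0.5,-8.3,1],
    [-0.0191,0.014,-0.005,2.2,0.5,-8.3,1],
    [-0.0209,0.0109,-0.0057,2.2,0.5,-8.3,1],
    [-0.0221,0.0076,-0.0062,2.2,0.5,-8.3,1],
    [-0.0229,0.0041,-0.0067,2.2,0.5,-8.3,1],
    [-0.0232,0.0005,-0.007,2.2,0.5,-8.3,1]
  ]
}}

```text
clock: 3.32
position: [0.5504, -0.0002, 0.1553]
ee_rot: [0.655, 0.738, 0.007, -0.165]
ft_force: [0.8, -0.3, 1.0]
grip_width: 0.999
```

Call:
{"name": "move_arm", "arguments": {
  "deltas": [
    [-0.0229,-0.0031,-0.0071,2.2,0.5,-8.3,1],
    [-0.0222,-0.0066,-0.0071,2.2,0.5,-8.3,1],
    [-0.0209,-0.01,-0.007,2.2,0.5,-8.3,1],
    [-0.0191,-0.0132,-0.0068,2.2,0.5,-8.3,1],
    [-0.017,-0.016,-0.0064,2.2,0.5,-8.3,1],
    [-0.0144,-0.0185,-0.0058,2.2,0.5,-8.3,1],
    [-0.0115,-0.0206,-0.0052,2.2,0.5,-8.3,1],
    [-0.0084,-0.0223,-0.0045,2.2,0.5,-8.3,1],
    [-0.0051,-0.0234,-0.0037,2.2,0.5,-8.3,1],
    [0,0,0,0,0,0,1]
  ]
}}

```text
clock: 4.58
position: [0.5557, -0.2179, 0.1698]
ee_rot: [0.044, 0.966, 0.011, -0.256]
ft_force: [-0.2, 1.3, -0.5]
grip_width: 1.002
```

Run:
```python
from h import *
o,p,d=shot('wrist','w2');print(o['clock'],o['position'],o['joint_pos'].round(3),'\n',Rn.from_quat(o['ee_rot']).as_matrix().round(3),o['ft_force']);print(bfr(174)[2].round(3))
```

```text
4.575 [ 0.55570463 -0.21790209  0.16979951] [ 0.111  0.707  0.237  1.16  -0.033  1.794  1.814] 
 [[-0.866  0.09  -0.493]
 [ 0.079  0.996  0.043]
 [ 0.495 -0.002 -0.869]] [-0.22695638  1.25917221 -0.53385946]
[[-0.861  0.105 -0.497]
 [ 0.091  0.995  0.052]
 [ 0.5    0.    -0.866]]
```

View pics/w2.png

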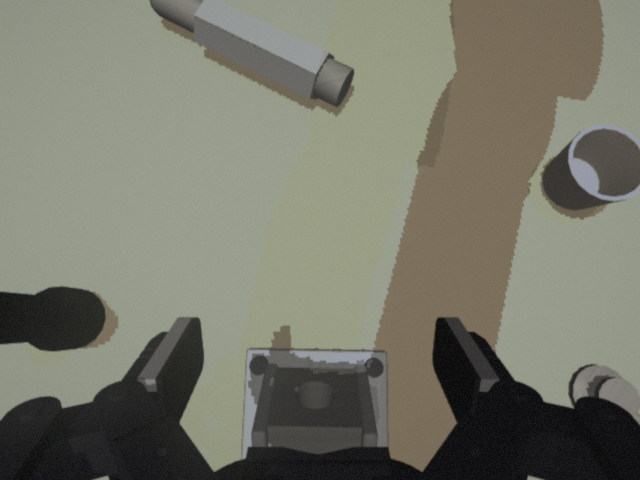

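Run:
```python
import cv2
i=cv2.imread('pics/w2.png')[340:460,235:400];cv2.imwrite('pics/w2c.png',cv2.convertScaleAbs(cv2.resize(i,None,fx=4.8,fy=4.8,interpolation=cv2.INTER_CUBIC),alpha=1.8))
```

```text
(no output)
```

View pics/w2c.png

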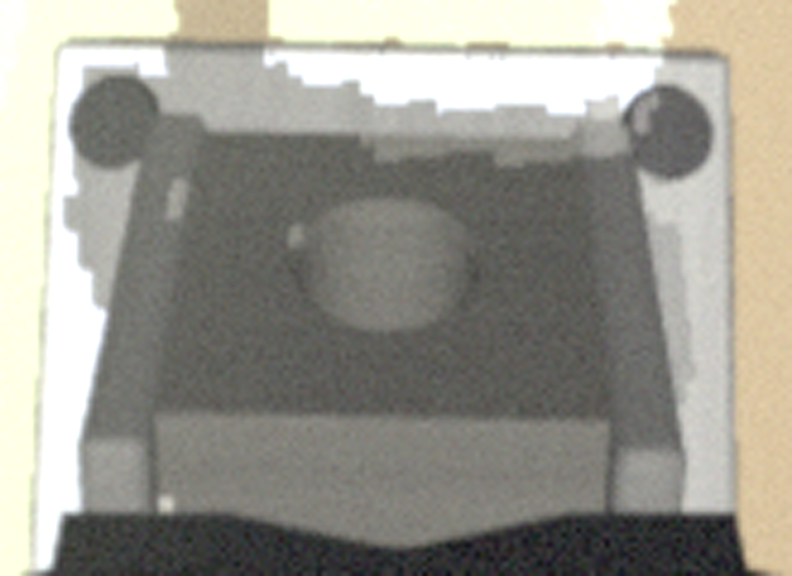

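```bash
cat > mouth.py <<'E'
from h import *
import cv2
def world(W,o,d):
    v,u=np.mgrid[0:480,0:640];R=Rn.from_quat(o['ee_rot']).as_matrix();T=W['T_tool_cam']
    P=np.stack([(u-W['cx'])/W['fx']*d,(v-W['cy'])/W['fy']*d,d],-1)
    return (P@T[:3,:3].T+T[:3,3])@R.T+o['position']
E
python3 - <<'E'
from mouth import *
z=np.load('pics/w2.npz');o=dict(position=z['pos'],ee_rot=z['q']);W=viewer.calibration('wrist');X=world(W,o,z['d'])
img=cv2.imread('pics/w2.png')
c=lambda x,y:(235+x/4.8,340+y/4.8)
poly=np.array([c(215,170),c(575,170),c(600,395),c(175,395)],np.int32)
m=np.zeros((480,640),np.uint8);cv2.fillPoly(m,[poly],1)
cv2.ellipse(m,tuple(int(v) for v in c(387,263)),(24,19),0,0,360,0,-1)
m=(m>0)&(z['d']>0);Q=X[m];c0=Q.mean(0);U,s,V=np.linalg.svd(Q-c0);n=V[2]*np.sign(V[2][2]);print('n',n,'elev',np.degrees(np.arcsin(n[2])),'yaw',np.degrees(np.arctan2(n[1],n[0])),'rms',s[2]/len(Q)**.5,len(Q))
def onface(px):
    a,b=ray(W,px,o);return a+b*((c0-a)@n)/(b@n)
K=np.array([c(155,412),c(610,418)]);A=onface(K[0]);B=onface(K[1]);print('top edge',A,B,np.linalg.norm(A-B),'yaw',np.degrees(np.arctan2(*(A-B)[:2][::-1])))
up=np.array([0,0,1])-n*n[2];up/=np.linalg.norm(up);lat=np.cross(up,n)
print('center from top edge',(A+B)/2-.025*up)
C,D=onface(c(205,133)),onface(c(585,137));print('bottom edge',C,D, 'height',((A+B)/2-(C+D)/2)@up)
for px in [(297,258),(480,258),(387,196),(387,333)]:
    P=onface(c(*px));print('mouth',P, [(P-c0)@lat,(P-c0)@up])
L,Rr,T_,B_=[onface(c(*p)) for p in [(297,258),(480,258),(387,196),(387,333)]]
print('centre lr',(L+Rr)/2,np.linalg.norm(L-Rr),'tb',(T_+B_)/2,np.linalg.norm(T_-B_))
# depth profile inside the mouth
E
```

```text
n [-0.86224692  0.09254964  0.49796065] elev 29.865169150616953 yaw 173.87358877364326 rms 0.0004657639094875671 2475
top edge [ 0.60946992 -0.24950907  0.10701018] [ 0.61463131 -0.19976987  0.10670301] 0.050007229162056646 yaw -95.92431321992345
center from top edge [ 0.5996727  -0.22331088  0.0851766 ]
bottom edge [ 0.58503219 -0.24649284  0.06413428] [ 0.59017146 -0.19576064  0.06360427] height 0.04957027193928583
mouth [ 0.59849717 -0.23410988  0.08514819] [np.float64(0.011644162474267505), np.float64(-0.00618854521694106)]
mouth [ 0.60058899 -0.21182782  0.08462901] [np.float64(-0.010733889190728924), np.float64(-0.006787229689449879)]
mouth [ 0.59374216 -0.22270629  0.07479518] [np.float64(0.0008131620657703354), np.float64(-0.018126977206762096)]
mouth [ 0.60586639 -0.22366324  0.09596682] [np.float64(0.0004707191704313852), np.float64(0.006286825110897907)]
centre lr [ 0.59954308 -0.22296885  0.0848886 ] 0.022386058595002218 tb [ 0.59980428 -0.22318476  0.085381  ] 0.024416203856094196
```

Run:
```python
from h import *
rows([.550,.2129,.115],down(21.0),18,1)
```

```text
[0.0007, 0.0238, 0.0038, -2.2, -0.5, 8.3, 1],
[0.0041, 0.0232, 0.0047, -2.2, -0.5, 8.3, 1],
[0.0075, 0.0222, 0.0055, -2.2, -0.5, 8.3, 1],
[0.0106, 0.0207, 0.0063, -2.2, -0.5, 8.3, 1],
[0.0135, 0.0187, 0.0069, -2.2, -0.5, 8.3, 1],
[0.0161, 0.0162, 0.0075, -2.2, -0.5, 8.3, 1],
[0.0183, 0.0134, 0.0079, -2.2, -0.5, 8.3, 1],
[0.0201, 0.0103, 0.0082, -2.2, -0.5, 8.3, 1],
[0.0215, 0.007, 0.0083, -2.2, -0.5, 8.3, 1],
[0.0223, 0.0035, 0.0083, -2.2, -0.5, 8.3, 1],
[0.0226, -0.0001, 0.0082, -2.2, -0.5, 8.3, 1],
[0.0224, -0.0036, 0.0079, -2.2, -0.5, 8.3, 1],
[0.0217, -0.0071, 0.0075, -2.2, -0.5, 8.3, 1],
[0.0205, -0.0105, 0.007, -2.2, -0.5, 8.3, 1],
[0.0188, -0.0136, 0.0064, -2.2, -0.5, 8.3, 1],
[0.0167, -0.0164, 0.0056, -2.2, -0.5, 8.3, 1],
[0.0142, -0.0188, 0.0048, -2.2, -0.5, 8.3, 1],
[0.0114, -0.0209, 0.004, -2.2, -0.5, 8.3, 1],
```

Call:
{"name": "move_arm", "arguments": {
  "deltas": [
    [0.0007,0.0238,0.0038,-2.2,-0.5,8.3,1],
    [0.0041,0.0232,0.0047,-2.2,-0.5,8.3,1],
    [0.0075,0.0222,0.0055,-2.2,-0.5,8.3,1],
    [0.0106,0.0207,0.0063,-2.2,-0.5,8.3,1],
    [0.0135,0.0187,0.0069,-2.2,-0.5,8.3,1],
    [0.0161,0.0162,0.0075,-2.2,-0.5,8.3,1],
    [0.0183,0.0134,0.0079,-2.2,-0.5,8.3,1],
    [0.0201,0.0103,0.0082,-2.2,-0.5,8.3,1],
    [0.0215,0.007,0.0083,-2.2,-0.5,8.3,1]
  ]
}}

```text
clock: 5.75
position: [0.5522, -0.0007, 0.1427]
ee_rot: [0.661, 0.733, 0.007, -0.164]
ft_force: [-0.1, 1.3, -0.5]
grip_width: 1.0
```

Call:
{"name": "move_arm", "arguments": {
  "deltas": [
    [0.0223,0.0035,0.0083,-2.2,-0.5,8.3,1],
    [0.0226,-0.0001,0.0082,-2.2,-0.5,8.3,1],
    [0.0224,-0.0036,0.0079,-2.2,-0.5,8.3,1],
    [0.0217,-0.0071,0.0075,-2.2,-0.5,8.3,1],
    [0.0205,-0.0105,0.007,-2.2,-0.5,8.3,1],
    [0.0188,-0.0136,0.0064,-2.2,-0.5,8.3,1],
    [0.0167,-0.0164,0.0056,-2.2,-0.5,8.3,1],
    [0.0142,-0.0188,0.0048,-2.2,-0.5,8.3,1],
    [0.0114,-0.0209,0.004,-2.2,-0.5,8.3,1],
    [0,0,0,0,0,0,1]
  ]
}}

```text
clock: 7.0
position: [0.5477, 0.2166, 0.1149]
ee_rot: [0.983, 0.182, -0.0, -0.001]
ft_force: [0.1, 0.1, 0.2]
grip_width: 1.001
```

Run:
```python
from h import *
o=manip.get_obs();print(o['position'],Rn.from_quat(o['ee_rot']).as_matrix().round(4))
rows([.550,.2129,.020],down(21.0),5,1)
```

```text
[0.54773666 0.21661985 0.11486266] [[ 9.336e-01  3.584e-01 -1.300e-03]
 [ 3.584e-01 -9.336e-01  2.000e-03]
 [-5.000e-04 -2.300e-03 -1.000e+00]]
5 x [np.float64(0.0002), np.float64(0.0009), np.float64(0.019), 0, 0, 0, 1]
```

Call:
{"name": "move_arm", "arguments": {
  "deltas": [
    [0.001,0.004,0.02,0,0,0,1],
    [0,0,0.02,0,0,0,1],
    [0,0,0.02,0,0,0,1],
    [0,0,0.02,0,0,0,1],
    [0,0,0.015,0,0,0,1],
    [0,0,0,0,0,0,1]
  ]
}}

```text
clock: 7.75
position: [0.5515, 0.2078, 0.0188]
ee_rot: [0.983, 0.181, -0.001, 0.0]
ft_force: [0.7, -0.3, 1.2]
grip_width: 0.999
```

Run:
```python
from h import *
o,p,d=shot('wrist','w3');print(o['position'],o['ft_force'])
```

```text
[0.55145952 0.2077754  0.01884207] [ 0.68590451 -0.31142012  1.19085057]
```

View pics/w3.png

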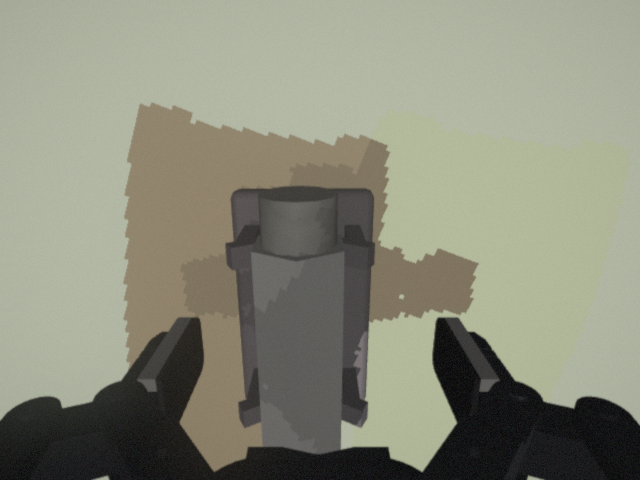

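Call:
{"name": "move_arm", "arguments": {
  "deltas": [
    [0.0005,-0.005,0,0,0,0,1],
    [0,0,0,0,0,0,1],
    [0,0,0,0,0,0,1]
  ]
}}

```text
clock: 8.18
position: [0.551, 0.2133, 0.0206]
ee_rot: [0.983, 0.181, 0.0, -0.0]
ft_force: [-0.3, 0.4, -0.4]
grip_width: 0.998
```

Call:
{"name": "move_arm", "arguments": {
  "deltas": [
    [0,0,0,0,0,0,-1],
    [0,0,0,0,0,0,-1],
    [0,0,0,0,0,0,-1],
    [0,0,0,0,0,0,-1],
    [0,0,0,0,0,0,-1],
    [0,0,0,0,0,0,-1],
    [0,0,0,0,0,0,-1],
    [0,0,0,0,0,0,-1]
  ],
  "force": 70
}}

```text
clock: 9.18
position: [0.5507, 0.2139, 0.0206]
ee_rot: [0.983, 0.182, 0.0, -0.001]
ft_force: [-3.3, 1.8, 5.2]
grip_width: 0.316
```

Call:
{"name": "move_arm", "arguments": {
  "deltas": [
    [0,0,-0.015,0,0,0,-1],
    [0,0,-0.03,0,0,0,-1],
    [0,0,-0.04,0,0,0,-1],
    [0,0,-0.04,0,0,0,-1],
    [0,0,-0.03,0,0,0,-1],
    [0,0,0,0,0,0,-1],
    [0,0,0,0,0,0,-1]
  ]
}}

```text
clock: 10.05
position: [0.5503, 0.2126, 0.1742]
ee_rot: [0.983, 0.181, -0.001, 0.0]
ft_force: [0.0, 0.1, -3.5]
grip_width: 0.319
```

Run:
```python
from mouth import *
o,p,d=shot('wrist','w4');print(o['position'],o['ft_force'])
W=viewer.calibration('wrist');T=W['T_tool_cam']
v,u=np.mgrid[0:480,0:640]
P=np.stack([(u-W['cx'])/W['fx']*d,(v-W['cy'])/W['fy']*d,d],-1);t=P@T[:3,:3].T+T[:3,3]
m=(d>0)&(abs(t[...,1])<.03)&(t[...,2]<.02)&(t[...,2]>-.06)
for a in np.arange(-.085,.07,.005):
    s=t[m&(abs(t[...,0]-a)<.0025)]
    if len(s)>3: print(a.round(3),len(s),s[:,1].min().round(4),s[:,1].max().round(4),s[:,1].mean().round(4),'ztop',np.percentile(s[:,2],3).round(4))
```

```text
[0.55026372 0.21256229 0.17418828] [ 0.01401945  0.05137159 -3.49856428]
-0.035 65 -0.0132 0.0148 0.0003 ztop -0.0309
-0.03 718 -0.0132 0.0147 0.0009 ztop -0.0355
-0.025 891 -0.013 0.0148 0.0008 ztop -0.036
-0.02 926 -0.0133 0.0148 0.0008 ztop -0.0359
-0.015 955 -0.0131 0.0146 0.0007 ztop -0.0361
-0.01 1083 -0.0147 0.0163 0.0008 ztop -0.0382
-0.005 1343 -0.0299 0.0163 0.0007 ztop -0.0467
0.0 1446 -0.03 0.0161 -0.0004 ztop -0.0546
0.005 1605 -0.03 0.03 -0.0011 ztop -0.0549
0.01 4475 -0.03 0.03 -0.0005 ztop -0.0534
0.015 5614 -0.0264 0.028 0.0007 ztop -0.0591
0.02 1236 -0.0132 0.0148 0.0009 ztop -0.036
0.025 1283 -0.0133 0.0146 0.0006 ztop -0.0358
0.03 1329 -0.0132 0.0148 0.0007 ztop -0.0361
0.035 1397 -0.0133 0.0146 0.0008 ztop -0.0359
0.04 1817 -0.0133 0.0148 0.0007 ztop -0.0358
0.045 1215 -0.0115 0.0128 0.0008 ztop -0.0325
0.05 1244 -0.0115 0.013 0.0007 ztop -0.0324
0.055 1979 -0.0113 0.0129 0.0007 ztop -0.0323
```

View pics/w4.png

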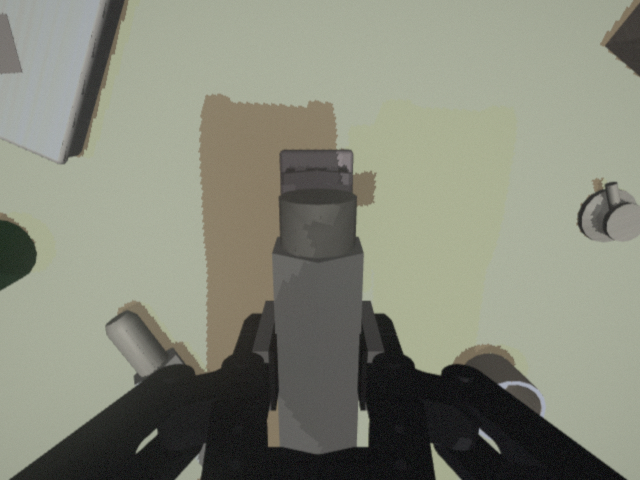

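Run:
```python
from mouth import *
z=np.load('pics/w4.npz');d=z['d'];W=viewer.calibration('wrist');T=W['T_tool_cam']
v,u=np.mgrid[0:480,0:640]
P=np.stack([(u-W['cx'])/W['fx']*d,(v-W['cy'])/W['fy']*d,d],-1);t=P@T[:3,:3].T+T[:3,3]
m=(d>0)&(abs(t[...,1]-.0007)<.006)&(t[...,2]<0.0)&(t[...,2]>-.045)
s=t[m];s=s[s[:,0]>.02];print(np.percentile(s[:,0],[90,99,99.9]))
h,e=np.histogram(s[:,0],np.arange(.036,.064,.001))
for a in np.arange(.036,.062,.001):
    q=s[abs(s[:,0]-a)<.0005]; 
    if len(q):print(a.round(4),len(q),np.median(q[:,2]).round(4))
# tilt about tool y: fit ridge line
q=s[(abs(s[:,1]-.0007)<.0015)&(s[:,0]<.04)];print(np.polyfit(q[:,0],q[:,2],1))
q=t[(d>0)&(abs(t[...,1]-.0007)<.0015)&(t[...,2]<0)&(t[...,2]>-.04)&(t[...,0]<-.013)];print(np.polyfit(q[:,0],q[:,2],1),len(q))
q=s[(abs(s[:,1]-.0007)<.0015)&(s[:,0]>.045)&(s[:,0]<.055)];print('nogo top z',np.median(q[:,2]))
u_,d_,R=bfr(173.9);M=np.array([.5997,-.2232,.0852])
for out in (.15,.095):
    C=M+u_*out   # gauge origin
    print(out,'TCP',C-R@np.array([-.001,.0007,-.0195]))
o=manip.get_obs()
rows(M+u_*.15-R@np.array([-.001,.0007,-.0195]),R,18,-1)
```

```text
[0.05616349 0.05648814 0.05666134]
0.036 122 -0.0343
0.037 130 -0.0342
0.038 130 -0.0344
0.039 123 -0.0342
0.04 263 -0.0332
0.041 154 -0.0313
0.042 127 -0.0313
0.043 135 -0.0312
0.044 126 -0.0312
0.045 136 -0.0313
0.046 132 -0.0313
0.047 138 -0.0312
0.048 125 -0.0313
0.049 138 -0.0313
0.05 140 -0.0313
0.051 134 -0.0313
0.052 130 -0.0314
0.053 146 -0.0312
0.054 143 -0.0313
0.055 129 -0.0314
0.056 687 -0.0238
0.057 48 -0.0239
[ 0.00363084 -0.03567733]
[-0.01281546 -0.03579147] 361
nogo top z -0.031898861688907806
0.15 TCP [ 0.45990141 -0.20896383  0.1438125 ]
0.095 TCP [ 0.50726312 -0.21402533  0.1163125 ]
[-0.013, 0.0201, 0.0017, 2.2, 0.5, -8.2, -1],
[-0.0158, 0.0181, 0.0008, 2.2, 0.5, -8.2, -1],
[-0.0182, 0.0156, 0.0, 2.2, 0.5, -8.2, -1],
[-0.0203, 0.0128, -0.0007, 2.2, 0.5, -8.2, -1],
[-0.0219, 0.0098, -0.0013, 2.2, 0.5, -8.2, -1],
[-0.023, 0.0065, -0.0019, 2.2, 0.5, -8.2, -1],
[-0.0237, 0.003, -0.0023, 2.2, 0.5, -8.2, -1],
[-0.0239, -0.0005, -0.0025, 2.2, 0.5, -8.2, -1],
[-0.0235, -0.004, -0.0027, 2.2, 0.5, -8.2, -1],
[-0.0227, -0.0075, -0.0027, 2.2, 0.5, -8.2, -1],
[-0.0213, -0.0107, -0.0025, 2.2, 0.5, -8.2, -1],
[-0.0195, -0.0138, -0.0022, 2.2, 0.5, -8.2, -1],
[-0.0173, -0.0165, -0.0018, 2.2, 0.5, -8.2, -1],
[-0.0148, -0.0189, -0.0013, 2.2, 0.5, -8.2, -1],
[-0.0119, -0.0208, -0.0006, 2.2, 0.5, -8.2, -1],
[-0.0088, -0.0223, 0.0001, 2.2, 0.5, -8.2, -1],
[-0.0055, -0.0234, 0.0009, 2.2, 0.5, -8.2, -1],
[-0.0021, -0.0238, 0.0018, 2.2, 0.5, -8.2, -1],
```

Call:
{"name": "move_arm", "arguments": {
  "deltas": [
    [-0.013,0.0201,0.0017,2.2,0.5,-8.2,-1],
    [-0.0158,0.0181,0.0008,2.2,0.5,-8.2,-1],
    [-0.0182,0.0156,0,2.2,0.5,-8.2,-1],
    [-0.0203,0.0128,-0.0007,2.2,0.5,-8.2,-1],
    [-0.0219,0.0098,-0.0013,2.2,0.5,-8.2,-1],
    [-0.023,0.0065,-0.0019,2.2,0.5,-8.2,-1],
    [-0.0237,0.003,-0.0023,2.2,0.5,-8.2,-1],
    [-0.0239,-0.0005,-0.0025,2.2,0.5,-8.2,-1],
    [-0.0235,-0.004,-0.0027,2.2,0.5,-8.2,-1]
  ]
}}

```text
clock: 11.22
position: [0.5044, 0.0013, 0.1591]
ee_rot: [0.662, 0.731, 0.006, -0.165]
ft_force: [0.5, -0.9, -3.7]
grip_width: 0.316
```

Call:
{"name": "move_arm", "arguments": {
  "deltas": [
    [-0.0227,-0.0075,-0.0027,2.2,0.5,-8.2,-1],
    [-0.0213,-0.0107,-0.0025,2.2,0.5,-8.2,-1],
    [-0.0195,-0.0138,-0.0022,2.2,0.5,-8.2,-1],
    [-0.0173,-0.0165,-0.0018,2.2,0.5,-8.2,-1],
    [-0.0148,-0.0189,-0.0013,2.2,0.5,-8.2,-1],
    [-0.0119,-0.0208,-0.0006,2.2,0.5,-8.2,-1],
    [-0.0088,-0.0223,0.0001,2.2,0.5,-8.2,-1],
    [-0.0055,-0.0234,0.0009,2.2,0.5,-8.2,-1],
    [-0.0021,-0.0238,0.0018,2.2,0.5,-8.2,-1],
    [0,0,0,0,0,0,-1]
  ]
}}

```text
clock: 12.48
position: [0.4572, -0.209, 0.1455]
ee_rot: [0.06, 0.964, 0.011, -0.259]
ft_force: [-0.4, 0.1, -2.9]
grip_width: 0.315
```

Call:
{"name": "move_arm", "arguments": {
  "deltas": [
    [0,0,0,0,0,0,-1],
    [0,0,0,0,0,0,-1]
  ]
}}

```text
clock: 12.72
position: [0.4584, -0.2072, 0.1466]
ee_rot: [0.059, 0.964, 0.011, -0.258]
ft_force: [0.8, 0.8, -2.6]
grip_width: 0.315
```

```bash
cat >> h.py <<'E'
PSI=173.9;M=np.array([.5997,-.2232,.0852]);GO=np.array([-.0015,.0007,-.0195]) # gauge centre in tool frame
def err(flip=False):
    o=manip.get_obs();R0=Rn.from_quat(o['ee_rot']).as_matrix();u,d,R=bfr(PSI)
    if flip: R=np.c_[-R[:,0],-R[:,1],R[:,2]]
    ex=-1 if not flip else 1   # insertion direction in tool x
    C=o['position']+R0@GO; tip=C+(R0[:,0]*(-.080) if not flip else R0[:,0]*.058)
    e=R.T@(tip-M);w=np.rad2deg(Rn.from_matrix(R0.T@R).as_rotvec())
    print('clock',o['clock'],'tip in target tool axes mm',(e*1000).round(2),'turn needed',w.round(2),'F in tool',(R0.T@o['ft_force']).round(2),'tau',o['torque'].round(2),'w',round(o['grip_width'],3))
    return o
E
python3 -c "
from h import *
o=err();print(o['joint_pos'].round(2))"
```

```text
clock 12.725 tip in target tool axes mm [72.38  0.31 -1.74] turn needed [-0.1   0.1  -0.95] F in tool [-1.89  0.91  1.95] tau [ 0.01 -0.84  0.04] w 0.315
[ 0.01  0.53  0.36  1.5  -0.05  1.64  1.83]
```

Call:
{"name": "move_arm", "arguments": {
  "deltas": [
    [-0.02,-0.0016,0.0016,-0.1,0.1,-0.95,-1],
    [-0.02,0,0,0,0,0,-1],
    [-0.016,0,0,0,0,0,-1],
    [0,0,0,0,0,0,-1],
    [0,0,0,0,0,0,-1]
  ]
}}

```text
clock: 13.35
position: [0.5051, -0.2149, 0.1178]
ee_rot: [0.051, 0.965, 0.014, -0.258]
ft_force: [0.4, -0.9, -3.2]
grip_width: 0.313
```

```bash
python3 -c "
from h import *
err()
shot('wrist','w5');shot('top','t5');o=err()
import cv2
t=cv2.imread('pics/t5.png')[160:260,330:460];cv2.imwrite('pics/t5c.png',cv2.resize(t,None,fx=6,fy=6,interpolation=cv2.INTER_CUBIC))
"
```

```text
clock 13.35 tip in target tool axes mm [16.99 -1.04 -0.26] turn needed [-0.02 -0.    0.  ] F in tool [-1.99 -0.85  2.52] tau [-0.15 -0.8  -0.03] w 0.313
clock 13.45 tip in target tool axes mm [17.08 -1.22 -0.55] turn needed [-0.01  0.03 -0.  ] F in tool [-1.4   0.19  3.26] tau [-0.1  -0.86  0.01] w 0.313
```

View pics/w5.png

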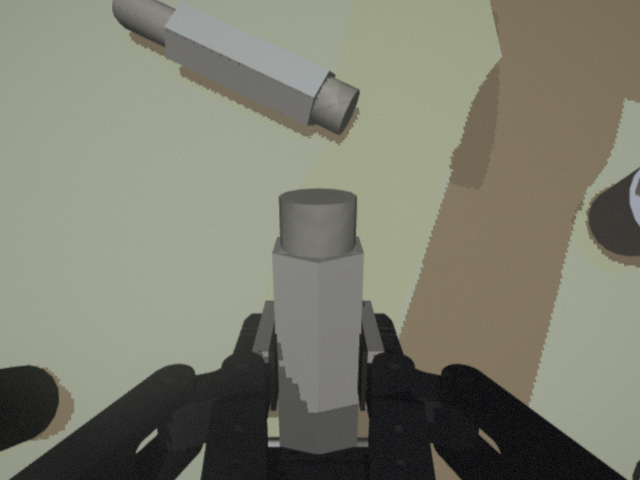

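View pics/t5c.png

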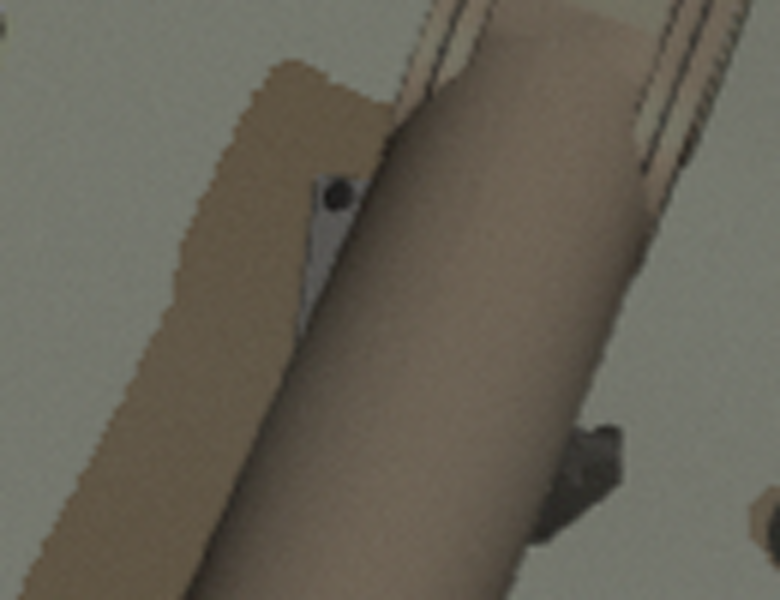

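The wrist view shows the gauge unchanged in the grip (no-go end at about (318,220)). The top view is blocked by the arm. I'll correct the offset and creep in while watching the force.

Call:
{"name": "move_arm", "arguments": {
  "deltas": [
    [-0.005,0.0011,0.0005,0,0,0,-1],
    [0,0,0,0,0,0,-1],
    [0,0,0,0,0,0,-1]
  ]
}}

```text
clock: 13.82
position: [0.5095, -0.2143, 0.1145]
ee_rot: [0.051, 0.965, 0.014, -0.259]
ft_force: [0.2, -0.0, -2.3]
grip_width: 0.308
```

```bash
python3 -c "
from h import *
err()"
```

```text
clock 13.825 tip in target tool axes mm [1.163e+01 1.000e-02 4.000e-01] turn needed [-0.02 -0.01  0.03] F in tool [-1.33 -0.02  1.94] tau [-0.04 -0.79  0.02] w 0.308
```

Call:
{"name": "move_arm", "arguments": {
  "deltas": [
    [-0.005,0,-0.0002,0,0,0,-1],
    [-0.004,0,0,0,0,0,-1],
    [-0.003,0,0,0,0,0,-1],
    [-0.003,0,0,0,0,0,-1],
    [0,0,0,0,0,0,-1]
  ]
}}

```text
clock: 14.45
position: [0.5227, -0.2157, 0.107]
ee_rot: [0.051, 0.965, 0.014, -0.259]
ft_force: [0.4, -0.5, -2.4]
grip_width: 0.319
```

```bash
python3 -c "
from h import *
err()"
```

```text
clock 14.45 tip in target tool axes mm [-3.58  0.03  0.32] turn needed [-0.02 -0.02  0.03] F in tool [-1.59 -0.45  1.9 ] tau [-0.08 -0.83 -0.03] w 0.319
```

Call:
{"name": "move_arm", "arguments": {
  "deltas": [
    [-0.003,0,0,0,0,0,-1],
    [-0.003,0,0,0,0,0,-1],
    [-0.003,0,0,0,0,0,-1],
    [0,0,0,0,0,0,-1]
  ]
}}

```text
clock: 14.95
position: [0.5305, -0.2165, 0.1025]
ee_rot: [0.051, 0.965, 0.014, -0.259]
ft_force: [0.4, -0.1, -2.9]
grip_width: 0.312
```

```bash
python3 -c "
from h import *
err()"
```

```text
clock 14.95 tip in target tool axes mm [-12.65   0.08   0.24] turn needed [-0.02 -0.01  0.04] F in tool [-1.79 -0.01  2.28] tau [-0.13 -0.83  0.02] w 0.312
```

Entered cleanly, no side force. Continuing in.

Call:
{"name": "move_arm", "arguments": {
  "deltas": [
    [-0.005,0,0,0,0,0,-1],
    [-0.005,0,0,0,0,0,-1],
    [-0.005,0,0,0,0,0,-1],
    [-0.003,0,0,0,0,0,-1],
    [0,0,0,0,0,0,-1],
    [0,0,0,0,0,0,-1]
  ]
}}

```text
clock: 15.7
position: [0.5458, -0.2182, 0.0938]
ee_rot: [0.051, 0.965, 0.014, -0.258]
ft_force: [1.2, 0.3, -3.7]
grip_width: 0.319
```

```bash
python3 -c "
from h import *
err()"
```

```text
clock 15.7 tip in target tool axes mm [-3.037e+01  3.000e-02  1.100e-01] turn needed [-0.02  0.    0.03] F in tool [-2.85  0.44  2.65] tau [-0.08 -0.9  -0.01] w 0.319
```

Now the last 8 mm in small steps until the shoulder meets the face.

Call:
{"name": "move_arm", "arguments": {
  "deltas": [
    [-0.003,0,0,0,0,0,-1],
    [-0.002,0,0,0,0,0,-1],
    [-0.001,0,0,0,0,0,-1],
    [0,0,0,0,0,0,-1]
  ]
}}

```text
clock: 16.2
position: [0.5497, -0.2185, 0.0915]
ee_rot: [0.051, 0.964, 0.014, -0.26]
ft_force: [-8.5, 2.9, 3.7]
grip_width: 0.315
```

```bash
python3 -c "
from h import *
err()"
```

```text
clock 16.2 tip in target tool axes mm [-3.492e+01  1.000e-02  5.000e-01] turn needed [ 0.03 -0.22  0.  ] F in tool [9.42 1.96 1.23] tau [ 0.51  1.29 -0.11] w 0.315
```

```bash
python3 -c "
from h import *
import cv2
for n in ('scene','wrist','top'): shot(n,n+'6')
s=cv2.imread('pics/scene6.png')[180:310,150:300];cv2.imwrite('pics/s6c.png',cv2.resize(s,None,fx=4,fy=4,interpolation=cv2.INTER_CUBIC))
err()"
```

```text
clock 16.35 tip in target tool axes mm [-34.92   0.04   0.45] turn needed [ 0.04 -0.21  0.  ] F in tool [9.11 2.94 1.11] tau [ 0.46  1.25 -0.14] w 0.312
```

View pics/s6c.png

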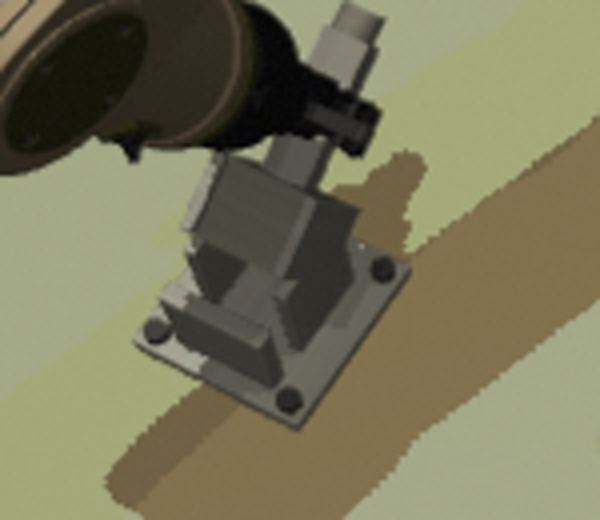

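View pics/wrist6.png

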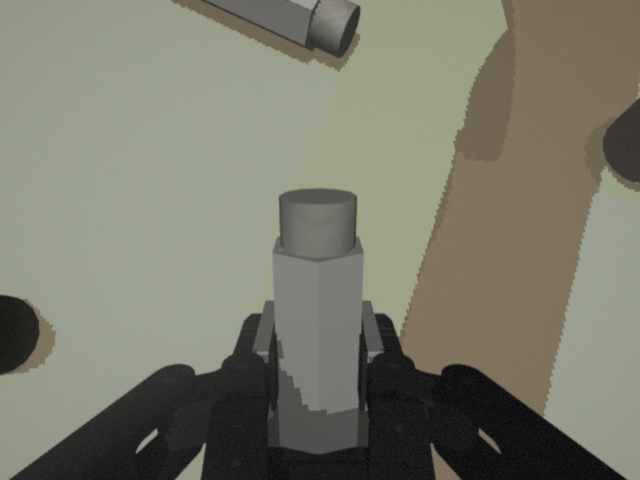

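```bash
python3 - <<'E'
from h import *
S=viewer.calibration('scene');u,d,R=bfr(PSI);y=R[:,1]
c=lambda X:((proj(S,X)[0]-[150,180])*4).round(1)
for s in (1,-1): print('top front corner bush',s,c(M-.025*d+s*.025*y),'cheek',c(M-.03*d+s*.033*y))
for k in (.084,.087,.1,.103): print(k,'ridge/top',c(M+u*k-d*(.0162 if k<.09 else .01225)),'sides',c(M+u*k+y*.01225),c(M+u*k-y*.01225))
E
python3 -c "
import cv2
s=cv2.imread('pics/scene6.png')[180:230,200:260];cv2.imwrite('pics/s6d.png',cv2.resize(s,None,fx=10,fy=10,interpolation=cv2.INTER_CUBIC))"
```

```text
top front corner bush 1 [305.4 196.6] cheek [314.3 202.1]
top front corner bush -1 [226.4 158.1] cheek [209.6 151.1]
0.084 ridge/top [337.5  34. ] sides [368.8  47.5] [330.4  29.6]
0.087 ridge/top [339.8  28.8] sides [371.1  42.3] [332.6  24.5]
0.1 ridge/top [352.8   7.5] sides [381.1  20.1] [342.5   2.4]
0.103 ridge/top [355.1   2.3] sides [383.4  15. ] [344.8  -2.7]
```

View pics/s6d.png

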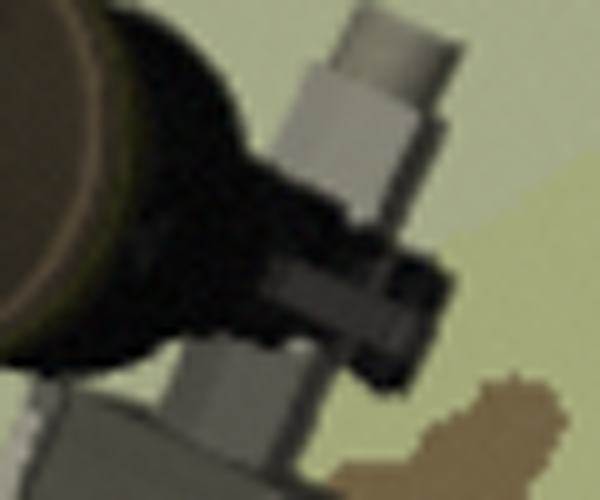

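Call:
{"name": "move_arm", "arguments": {
  "deltas": [
    [-0.001,0,0,0,0,0,-1],
    [0,0,0,0,0,0,-1]
  ]
}}

```text
clock: 16.6
position: [0.5497, -0.2185, 0.0915]
ee_rot: [0.052, 0.964, 0.014, -0.261]
ft_force: [-13.3, 4.6, 7.7]
grip_width: 0.317
```

```bash
python3 -c "
from h import *
err()"
```

```text
clock 16.6 tip in target tool axes mm [-3.497e+01 -3.000e-02  6.600e-01] turn needed [ 0.06 -0.34 -0.02] F in tool [15.68  3.13  0.26] tau [ 0.79  2.55 -0.25] w 0.317
```

Run:
```python
from h import *
S=viewer.calibration('scene');z=np.load('pics/scene6.npz');d=z['d']
v,u_=np.mgrid[0:480,0:640];P=np.stack([(u_-S['cx'])/S['fx']*d,(v-S['cy'])/S['fy']*d,d],-1)
X=(P-S['t'])@S['R'];u,dd,R=bfr(PSI);t=(X-M)@R*1000
def rep(m,name):
    s=t[m&(d>0)];print(name,len(s),'u max pct',np.percentile(s[:,0],[50,90,95,98,100]).round(1),'y',np.percentile(s[:,1],[2,50,98]).round(1),'d',np.percentile(s[:,2],[2,50,98]).round(1))
a=(t[...,0]>-40)&(t[...,0]<15)&(abs(t[...,1])<22)&(t[...,2]<-18)&(t[...,2]>-31)
rep(a,'bush top')
b=(t[...,0]>85)&(t[...,0]<115)&(abs(t[...,1])<20)&(abs(t[...,2])<20);rep(b,'nogo')
for lo in range(-40,12,3):
    m=(t[...,0]>lo)&(t[...,0]<lo+3)&(abs(t[...,1])<20)&(t[...,2]<-5)&(t[...,2]>-40)&(d>0)
    if m.sum(): print(lo,m.sum(),t[m][:,2].mean().round(1),t[m][:,2].std().round(1))
for lo in range(60,112,2):
    m=(t[...,0]>lo)&(t[...,0]<lo+2)&(abs(t[...,1])<20)&(t[...,2]<15)&(t[...,2]>-30)&(d>0)
    if m.sum(): print(lo,m.sum(),t[m][:,2].min().round(1),t[m][:,1].min().round(1),t[m][:,1].max().round(1))
```

```text
bush top 391 u max pct [-18.7  -0.5   1.5   2.5  13.1] y [-21.3   0.2  20.6] d [-29.7 -25.5 -20.3]
nogo 99 u max pct [ 93.4 100.7 101.7 102.3 102.5] y [-9.3  4.5 13.7] d [-16.7 -10.7   0.3]
-40 28 -26.0 2.3
-37 23 -25.8 2.3
-34 28 -25.5 1.9
-31 26 -25.1 1.4
-28 22 -24.9 1.9
-25 25 -25.2 2.2
-22 24 -25.9 2.6
-19 22 -25.6 1.9
-16 26 -25.7 2.7
-13 27 -26.2 2.4
-10 25 -26.1 2.2
-7 24 -25.5 2.3
-4 23 -25.7 1.8
-1 26 -25.9 2.4
2 32 -16.9 6.5
5 18 -12.9 3.3
8 18 -13.3 3.4
11 17 -13.9 3.0
60 5 -11.7 10.9 15.5
62 12 -18.8 -8.5 14.8
64 13 -20.0 -12.3 15.4
66 15 -19.1 -14.3 15.3
68 14 -18.8 -11.6 15.7
70 14 -17.6 -12.7 13.8
72 15 -20.7 -8.9 15.3
74 14 -18.8 -10.1 12.7
76 15 -18.3 -13.3 13.7
78 15 -16.6 -11.2 15.5
80 14 -18.0 -13.2 14.7
82 16 -22.2 -15.5 15.5
84 13 -18.1 -10.6 14.1
86 12 -17.7 -9.4 15.4
88 12 -13.2 -8.9 11.4
90 10 -15.1 -4.8 12.5
92 12 -15.5 -7.4 13.5
94 11 -16.7 -8.5 13.7
96 11 -14.8 -7.7 13.8
98 10 -14.4 -9.3 12.5
100 10 -15.4 -6.5 11.8
102 4 -14.7 -6.0 9.4
```

Scene depth gives the bushing's front edge at u ≈ +2.5 and the no-go face at ≈ 102.5 mm in my frame. The difference is 100 mm, which is exactly shoulder contact, and the stop is hard. The go end is home, so I'm drawing it out.

Call:
{"name": "move_arm", "arguments": {
  "deltas": [
    [0.003,0,0,0,0,0,-1],
    [0.005,0,0,0,0,0,-1],
    [0.007,0,0,0,0,0,-1],
    [0.007,0,0,0,0,0,-1],
    [0.007,0,0,0,0,0,-1],
    [0.007,0,0,0,0,0,-1],
    [0.01,0,0,0,0,0,-1],
    [0.02,0,0,0,0,0,-1],
    [0.02,0,0,0,0,0,-1],
    [0,0,0,0,0,0,-1]
  ]
}}

```text
clock: 17.85
position: [0.4773, -0.2113, 0.1344]
ee_rot: [0.052, 0.965, 0.014, -0.258]
ft_force: [0.1, -0.6, -3.3]
grip_width: 0.318
```

```bash
cat >> h.py <<'E'
u_,d_,R_=bfr(PSI)
M=M+.0028*u_-.0007*R_[:,1];GO=np.array([-.0015,0,-.0195])
E
python3 -c "
from h import *
err()"
```

```text
clock 17.85 tip in target tool axes mm [46.82 -0.49 -0.75] turn needed [-0.    0.08 -0.02] F in tool [-1.79 -0.62  2.74] tau [-0.09 -0.87  0.02] w 0.318
```

Call:
{"name": "move_arm", "arguments": {
  "deltas": [
    [0,0,0,0,0,10,-1],
    [0,0,0,0,0,10,-1],
    [0,0,0,0,0,10,-1],
    [0,0,0,0,0,10,-1],
    [0,0,0,0,0,10,-1],
    [0,0,0,0,0,10,-1],
    [0,0,0,0,0,10,-1],
    [0,0,0,0,0,10,-1],
    [0,0,0,0,0,10,-1]
  ]
}}

```text
clock: 18.98
position: [0.4783, -0.2107, 0.1329]
ee_rot: [0.72, 0.644, -0.174, -0.192]
ft_force: [-0.9, 0.4, -3.2]
grip_width: 0.312
```

Call:
{"name": "move_arm", "arguments": {
  "deltas": [
    [0,0,0,0,0,10,-1],
    [0,0,0,0,0,10,-1],
    [0,0,0,0,0,10,-1],
    [0,0,0,0,0,10,-1],
    [0,0,0,0,0,10,-1],
    [0,0,0,0,0,10,-1],
    [0,0,0,0,0,10,-1],
    [0,0,0,0,0,10,-1],
    [0,0,0,0,0,10,-1],
    [0,0,0,0,0,0,-1]
  ]
}}

```text
clock: 20.23
position: [0.4783, -0.2106, 0.1327]
ee_rot: [0.965, -0.05, -0.259, -0.013]
ft_force: [-0.8, 0.9, -3.1]
grip_width: 0.312
```

Call:
{"name": "move_arm", "arguments": {
  "deltas": [
    [0,0,0,0,0,0,-1],
    [0,0,0,0,0,0,-1]
  ]
}}

```text
clock: 20.48
position: [0.478, -0.2109, 0.1333]
ee_rot: [0.965, -0.05, -0.258, -0.014]
ft_force: [0.5, -0.8, -2.4]
grip_width: 0.316
```

```bash
python3 -c "
from h import *
o=err(True);print(o['joint_pos'].round(2));shot('wrist','w7')"
```

```text
clock 20.475 tip in target tool axes mm [-7.069e+01 -1.400e-01  3.000e-02] turn needed [ 0.   -0.02  0.17] F in tool [1.66 0.74 1.79] tau [-0.06 -0.88  0.  ] w 0.316
[-0.4   0.85  1.08  1.48 -0.45  1.7  -0.94]
```

View pics/w7.png

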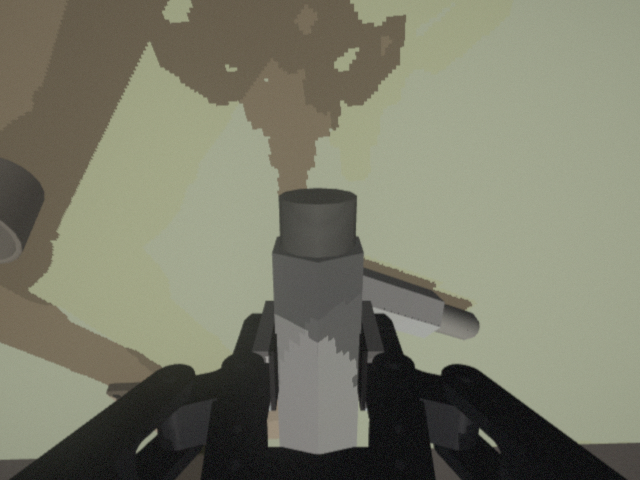

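Call:
{"name": "move_arm", "arguments": {
  "deltas": [
    [0.02,0,0,0,0,0.15,-1],
    [0.02,0,0,0,0,0,-1],
    [0.015,0,0,0,0,0,-1],
    [0.006,0,0,0,0,0,-1],
    [0,0,0,0,0,0,-1],
    [0,0,0,0,0,0,-1],
    [0,0,0,0,0,0,-1]
  ]
}}

```text
clock: 21.4
position: [0.5302, -0.2167, 0.1031]
ee_rot: [0.965, -0.052, -0.258, -0.013]
ft_force: [-0.1, 0.1, -3.5]
grip_width: 0.315
```

```bash
python3 -c "
from h import *
o=err(True);shot('wrist','w8')"
```

```text
clock 21.4 tip in target tool axes mm [-10.14   0.3   -0.15] turn needed [ 0.01 -0.02 -0.13] F in tool [ 1.68 -0.12  3.08] tau [-0.08 -0.84 -0.04] w 0.315
```

View pics/w8.png

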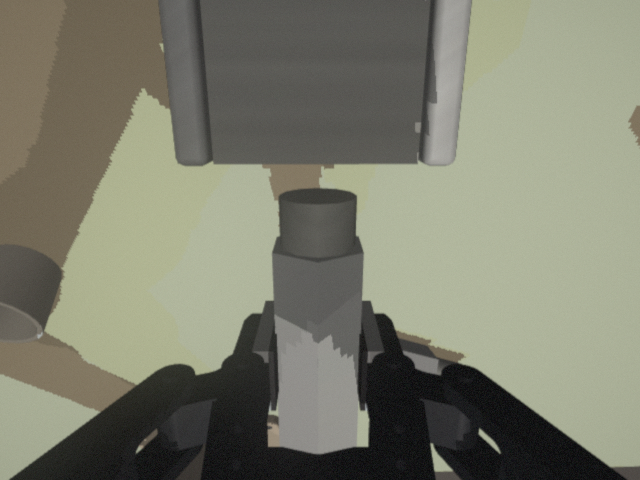

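Call:
{"name": "move_arm", "arguments": {
  "deltas": [
    [0.004,-0.0004,0,0,0,0,-1],
    [0.003,0,0,0,0,0,-1],
    [0.0015,0,0,0,0,0,-1],
    [0,0,0,0,0,0,-1],
    [0,0,0,0,0,0,-1]
  ]
}}

```text
clock: 22.08
position: [0.5376, -0.2171, 0.0985]
ee_rot: [0.964, -0.052, -0.259, -0.013]
ft_force: [-0.1, 0.2, -3.3]
grip_width: 0.316
```

```bash
python3 -c "
from h import *
o=err(True)"
```

```text
clock 22.075 tip in target tool axes mm [-1.34 -0.05  0.16] turn needed [ 0.02  0.01 -0.13] F in tool [ 1.56 -0.23  2.86] tau [-0.11 -0.83 -0.04] w 0.316
```

Call:
{"name": "move_arm", "arguments": {
  "deltas": [
    [0.0007,0,0,0,0,0,-1],
    [0.0007,0,0,0,0,0,-1],
    [0,0,0,0,0,0,-1]
  ]
}}

```text
clock: 22.45
position: [0.5389, -0.2172, 0.0978]
ee_rot: [0.964, -0.052, -0.259, -0.013]
ft_force: [0.0, 0.3, -2.8]
grip_width: 0.314
```

```bash
python3 -c "
from h import *
o=err(True)"
```

```text
clock 22.45 tip in target tool axes mm [ 0.13 -0.12  0.17] turn needed [ 0.02  0.01 -0.12] F in tool [ 1.38 -0.3   2.4 ] tau [-0.07 -0.83 -0.02] w 0.314
```

Call:
{"name": "move_arm", "arguments": {
  "deltas": [
    [0.0007,0,0,0,0,0,-1],
    [0.0007,0,0,0,0,0,-1],
    [0,0,0,0,0,0,-1]
  ]
}}

```text
clock: 22.82
position: [0.5401, -0.2173, 0.097]
ee_rot: [0.964, -0.052, -0.259, -0.013]
ft_force: [0.3, 0.4, -2.6]
grip_width: 0.316
```

```bash
python3 -c "
from h import *
o=err(True)"
```

```text
clock 22.825 tip in target tool axes mm [ 1.56 -0.14  0.18] turn needed [ 0.02  0.   -0.12] F in tool [ 1.48 -0.46  2.11] tau [-0.07 -0.78 -0.02] w 0.316
```

Call:
{"name": "move_arm", "arguments": {
  "deltas": [
    [0.0007,0,0,0,0,0,-1],
    [0.0007,0,0,0,0,0,-1],
    [0,0,0,0,0,0,-1]
  ]
}}

```text
clock: 23.2
position: [0.5412, -0.2174, 0.0964]
ee_rot: [0.964, -0.052, -0.259, -0.013]
ft_force: [-2.4, 0.3, -1.5]
grip_width: 0.315
```

```bash
python3 -c "
from h import *
o=err(True)"
```

```text
clock 23.2 tip in target tool axes mm [ 2.76 -0.1   0.2 ] turn needed [ 0.01  0.03 -0.13] F in tool [-1.3  -0.06  2.54] tau [ 0.   -0.5  -0.01] w 0.315
```

Call:
{"name": "move_arm", "arguments": {
  "deltas": [
    [0.0005,0,0,0,0,0,-1],
    [0.0004,0,0,0,0,0,-1],
    [0,0,0,0,0,0,-1],
    [0,0,0,0,0,0,-1],
    [0,0,0,0,0,0,-1],
    [0,0,0,0,0,0,-1]
  ]
}}

```text
clock: 23.95
position: [0.5412, -0.2174, 0.0964]
ee_rot: [0.964, -0.053, -0.259, -0.014]
ft_force: [-6.6, 2.7, 2.1]
grip_width: 0.314
```

```bash
python3 -c "
from h import *
o=err(True);import time;shot('wrist','w9');err(True)"
```

```text
clock 23.95 tip in target tool axes mm [ 2.82 -0.06  0.28] turn needed [-0.03  0.12 -0.16] F in tool [-6.93 -2.02  1.63] tau [ 0.42  0.73 -0.09] w 0.314
clock 24.0 tip in target tool axes mm [ 2.82 -0.04  0.3 ] turn needed [-0.04  0.12 -0.16] F in tool [-7.05 -1.87  0.84] tau [ 0.41  0.77 -0.06] w 0.312
```

View pics/w9.png

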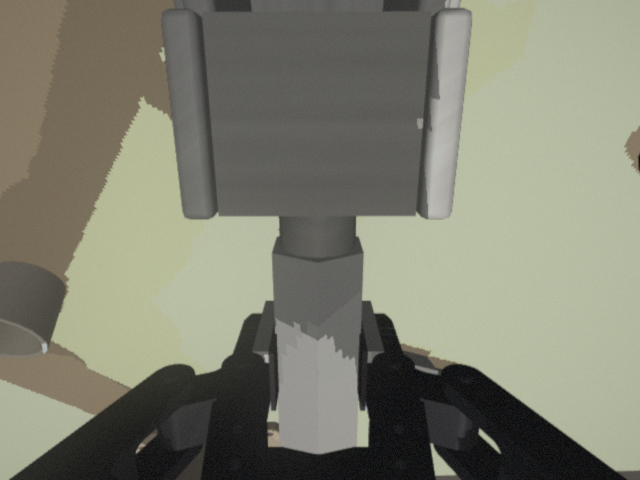

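The view shows the no-go face against the bushing, with centres at column 317 for both. The axial push is about 8.5 N. Holding a bit longer.

Call:
{"name": "move_arm", "arguments": {
  "deltas": [
    [0,0,0,0,0,0,-1],
    [0,0,0,0,0,0,-1],
    [0,0,0,0,0,0,-1],
    [0,0,0,0,0,0,-1],
    [0,0,0,0,0,0,-1],
    [0,0,0,0,0,0,-1]
  ]
}}

```text
clock: 24.75
position: [0.5412, -0.2174, 0.0964]
ee_rot: [0.964, -0.053, -0.26, -0.014]
ft_force: [-6.3, 2.9, 1.9]
grip_width: 0.315
```

```bash
python3 -c "
from h import *
o=err(True)"
```

```text
clock 24.75 tip in target tool axes mm [ 2.8  -0.04  0.3 ] turn needed [-0.03  0.12 -0.16] F in tool [-6.6  -2.21  1.64] tau [ 0.42  0.82 -0.04] w 0.315
```

Call:
{"name": "move_arm", "arguments": {
  "deltas": [
    [-0.003,0,0,0,0,0,-1],
    [-0.01,0,0,0,0,0,-1],
    [-0.02,0,0,0,0,0,-1],
    [-0.03,0,0,0,0,0,-1],
    [-0.03,0,0,0,0,0,-1],
    [0,0,0,0,0,0,-1],
    [0,0,0,0,0,0,-1]
  ]
}}

```text
clock: 25.62
position: [0.4624, -0.2084, 0.1424]
ee_rot: [0.965, -0.052, -0.258, -0.014]
ft_force: [-0.2, -0.4, -3.6]
grip_width: 0.317
```

```bash
python3 -c "
from h import *
o=err(True)
rows([.5507,.2139,.15],down(21.0),10,-1)"
```

```text
clock 25.625 tip in target tool axes mm [-8.888e+01 -8.000e-01 -4.000e-02] turn needed [ 0.   -0.05 -0.07] F in tool [1.67 0.38 3.22] tau [-0.14 -0.88 -0.01] w 0.317
[0.0033, -0.0429, -0.0028, -0.7, 2.9, -2.7, -1],
[0.0054, -0.0427, -0.0031, -0.7, 2.9, -2.7, -1],
[0.0076, -0.0424, -0.0033, -0.7, 2.9, -2.7, -1],
[0.0097, -0.0419, -0.0034, -0.7, 2.9, -2.7, -1],
[0.0118, -0.0414, -0.0033, -0.7, 2.9, -2.7, -1],
[0.0139, -0.0407, -0.0032, -0.7, 2.9, -2.7, -1],
[0.0159, -0.04, -0.0029, -0.7, 2.9, -2.7, -1],
[0.0179, -0.0392, -0.0025, -0.7, 2.9, -2.7, -1],
[0.0198, -0.0383, -0.0021, -0.7, 2.9, -2.7, -1],
[0.0216, -0.0373, -0.0015, -0.7, 2.9, -2.7, -1],
```

Call:
{"name": "move_arm", "arguments": {
  "deltas": [
    [0.0033,-0.0429,-0.0028,-0.7,2.9,-2.7,-1],
    [0.0054,-0.0427,-0.0031,-0.7,2.9,-2.7,-1],
    [0.0076,-0.0424,-0.0033,-0.7,2.9,-2.7,-1],
    [0.0097,-0.0419,-0.0034,-0.7,2.9,-2.7,-1],
    [0.0118,-0.0414,-0.0033,-0.7,2.9,-2.7,-1],
    [0.0139,-0.0407,-0.0032,-0.7,2.9,-2.7,-1],
    [0.0159,-0.04,-0.0029,-0.7,2.9,-2.7,-1],
    [0.0179,-0.0392,-0.0025,-0.7,2.9,-2.7,-1],
    [0.0198,-0.0383,-0.0021,-0.7,2.9,-2.7,-1],
    [0.0216,-0.0373,-0.0015,-0.7,2.9,-2.7,-1]
  ]
}}

```text
clock: 26.88
position: [0.5497, 0.2155, 0.1499]
ee_rot: [0.982, 0.187, -0.003, -0.001]
ft_force: [0.5, -0.1, -2.8]
grip_width: 0.313
```

Call:
{"name": "move_arm", "arguments": {
  "deltas": [
    [0,0,0,0,0,0,-1],
    [0,0,0,0,0,0,-1],
    [0,0,0,0,0,0,-1]
  ]
}}

```text
clock: 27.25
position: [0.5497, 0.2123, 0.15]
ee_rot: [0.983, 0.185, -0.004, -0.001]
ft_force: [-0.1, -0.2, -2.5]
grip_width: 0.317
```

```bash
python3 -c "
from h import *
o=manip.get_obs();print(o['clock'],o['position'])
rows([.5507,.2139,.07],down(21.0),2,-1)"
```

```text
27.25 [0.54968152 0.21234945 0.15000856]
[0.001, -0.0004, 0.04, -0.1, 0.2, 0.1, -1],
[0.0009, -0.0005, 0.04, -0.1, 0.2, 0.1, -1],
```

Call:
{"name": "move_arm", "arguments": {
  "deltas": [
    [0.001,-0.0005,0.03,-0.1,0.2,0.15,-1],
    [0.001,-0.0005,0.03,-0.1,0.2,0.15,-1],
    [0,0,0.02,0,0,0,-1],
    [0,0,0.01,0,0,0,-1],
    [0,0,0,0,0,0,-1],
    [0,0,0,0,0,0,-1],
    [0,0,0,0,0,0,-1]
  ]
}}

```text
clock: 28.12
position: [0.5511, 0.2157, 0.0608]
ee_rot: [0.983, 0.183, 0.001, -0.001]
ft_force: [-0.6, -0.5, -3.4]
grip_width: 0.315
```

```bash
python3 -c "
from h import *
o=manip.get_obs();print(o['clock'],o['position'],o['ft_force'])
rows([.5507,.2139,.0206],down(21.0),4,-1);shot('wrist','w10')"
```

```text
28.125 [0.55105056 0.21570719 0.06084291] [-0.56966377 -0.49007537 -3.37722256]
4 x [np.float64(-0.0003), np.float64(0.0004), np.float64(0.0101), 0, 0, 0, -1]
```

View pics/w10.png

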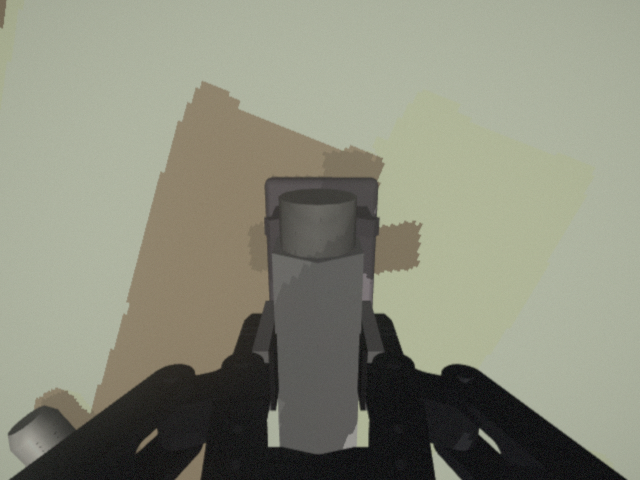

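Call:
{"name": "move_arm", "arguments": {
  "deltas": [
    [-0.001,0.0016,0.01,0,0,0,-1],
    [0,0,0.01,0,0,0,-1],
    [0,0,0.01,0,0,0,-1],
    [0,0,0.006,0,0,0,-1],
    [0,0,0,0,0,0,-1],
    [0,0,0,0,0,0,-1]
  ]
}}

```text
clock: 28.92
position: [0.5505, 0.2137, 0.0243]
ee_rot: [0.983, 0.183, 0.0, -0.0]
ft_force: [0.6, 0.0, -3.1]
grip_width: 0.316
```

```bash
python3 -c "
from h import *
o=manip.get_obs();print(o['clock'],o['position'],o['ft_force'],o['torque'])
rows([.5507,.2139,.0206],down(21.0),1,-1)"
```

```text
28.925 [0.55047738 0.21368411 0.02431951] [ 5.95132913e-01  1.86186751e-03 -3.09315251e+00] [ 0.00937166 -0.04618758  0.01672063]
[0.0003, -0.0001, 0.0037, -0.0, -0.0, 0.1, -1],
```

Call:
{"name": "move_arm", "arguments": {
  "deltas": [
    [0,0,0.002,0,0,0,-1],
    [0,0,0.001,0,0,0,-1],
    [0,0,0.0005,0,0,0,-1],
    [0,0,0,0,0,0,-1]
  ]
}}

```text
clock: 29.42
position: [0.5503, 0.2137, 0.0207]
ee_rot: [0.983, 0.183, 0.0, -0.0]
ft_force: [-0.3, -0.6, -1.3]
grip_width: 0.316
```

Seated (the weight is partly taken by the rest). Releasing.

Call:
{"name": "move_arm", "arguments": {
  "deltas": [
    [0,0,0,0,0,0,-0.2],
    [0,0,0,0,0,0,0.2],
    [0,0,0,0,0,0,0.6],
    [0,0,0,0,0,0,1],
    [0,0,0,0,0,0,1],
    [0,0,0,0,0,0,1],
    [0,0,0,0,0,0,1],
    [0,0,0,0,0,0,1]
  ]
}}

```text
clock: 30.42
position: [0.5503, 0.2137, 0.0206]
ee_rot: [0.983, 0.183, 0.0, -0.0]
ft_force: [0.6, -0.1, 0.0]
grip_width: 1.002
```

Call:
{"name": "move_arm", "arguments": {
  "deltas": [
    [0,0,-0.01,0,0,0,1],
    [0,0,-0.02,0,0,0,1],
    [0,0,-0.03,0,0,0,1],
    [0,0,-0.04,0,0,0,1],
    [0,0,-0.018,0,0,0,1],
    [0,0,0,0,0,0,1],
    [0,0,0,0,0,0,1],
    [0,0,0,0,0,0,1]
  ]
}}

```text
clock: 31.42
position: [0.5496, 0.2134, 0.1375]
ee_rot: [0.983, 0.183, -0.001, -0.0]
ft_force: [-0.6, 0.4, -0.4]
grip_width: 1.0
```

Run:
```python
from mouth import *
o,p,d=shot('wrist','w11');print(o['clock'],o['position'],o['grip_width']);shot('scene','scene11')
W=viewer.calibration('wrist');X=world(W,o,d)[150:355,270:370];dd=d[150:355,270:370]
Q=X[(dd>0)&(X[...,2]>.042)&(X[...,2]<.07)];print(cv2.minAreaRect((Q[:,:2]*1000).astype(np.float32)),np.percentile(Q[:,2],[5,50,95]))
a=cv2.imread('pics/scene0.png').astype(int);b=cv2.imread('pics/scene11.png').astype(int)
cv2.imwrite('pics/diff.png',np.clip(abs(a-b).sum(2),0,255).astype(np.uint8))
```

```text
31.425 [0.54964649 0.21344659 0.13752385] 1.0001609578247306
((540.2247314453125, 209.19430541992188), (134.6632843017578, 28.074615478515625), 21.07473373413086) [0.04682957 0.05164821 0.05616209]
```

View pics/w11.png

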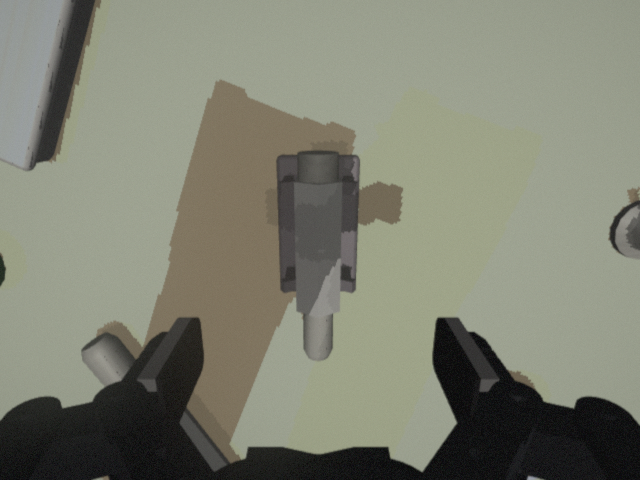

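View pics/scene11.png

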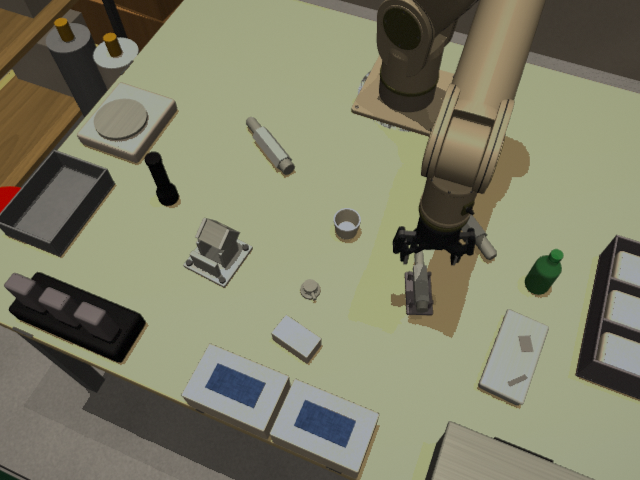

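View pics/diff.png

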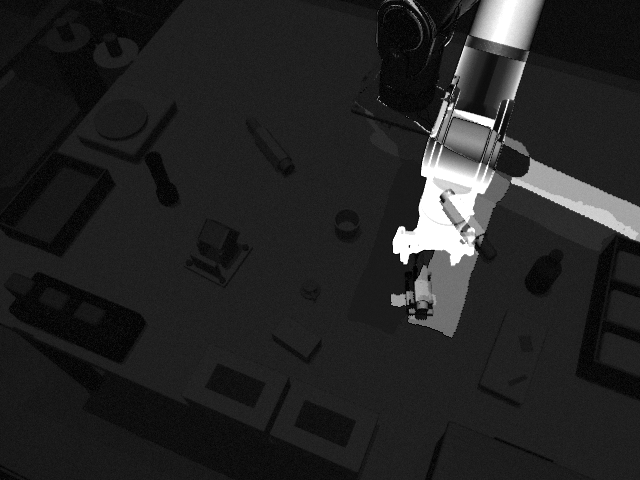

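The gauge lies in the rest (wrist view (318,255), yaw 21.1°, as before). The difference picture shows no bystander moved, and the fingers are clear. Handing in.

```bash
python3 -c "
from workcell import manip
print(manip.hand_in());print(manip.get_obs()['clock'])"
```

```text
the job is handed in; nothing more can be done
None
the job is handed in; nothing more can be done
```

The bushing was gauged with the small gauge from the grey rest and the job is handed in at about 31.5 s; the hand-in gave no verdict.

- **Go end:** It slid in with almost no side force until it met a hard stop. The push was about 11 N, then up to about 17 N for a moment in a test push. My first estimate of the mouth put the tip only 35 mm deep, and the top view had put the mouth about 4 mm nearer the robot. Depth from the scene camera settled it: the far end stood 100 mm out from the bushing's front edge, which is shoulder contact.
- **No-go end:** I held it against the mouth at about 8.5 N for more than a second. It was centred within about 0.5 mm sideways, within 0.2° of square, and it did not enter. Contact came 2.8 mm later than predicted, which I put down to my estimate of where the gauge sat in the grip. Centring in the other direction rests on the go fit, since no camera could see it directly.
- **Back in the rest:** The gauge lies the same way round as before. Its measured position is within about 1 mm and 0.1° of where it started. The gripper is open and about 0.1 m clear. Comparing scene pictures from before and after, none of the loose items moved.

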